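# Move the sweet moulds to the drying stand in reverse order

### The job

Move the four wooden sweet moulds from the flat rack to the sloping drying stand, one on each white runner, in reverse order: the mould now at the left end of the rack goes to the right end of the stand, and so on. Each lies flat on its runner, carved side up and handle up the slope, with its lower end resting against the ledge.

Things in the scene. Friction and masses are not known exactly. Their poses are not given: they have to be found in the camera images.
- mould_1_center (a point): Loose pale wooden mould, one long rectangular cavity (64 x 20 mm) carved 10 mm deep in its top; 90 g. Block 84 (x) x 36 (y) x 28 mm (z); low handle (20 wide, 14 high, flush with the underside) sticks out 34 mm at the +x end. Point: middle of the block, 14 mm above its underside; x towards the handle, z up out of the carved face. Grasp across the 36 mm.
- mould_2_center (a point): Loose pale wooden mould, one round cavity (25 mm) in the middle carved 10 mm deep in its top; 90 g. Block 84 (x) x 36 (y) x 28 mm (z); low handle (20 wide, 14 high, flush with the underside) sticks out 34 mm at the +x end. Point: middle of the block, 14 mm above its underside; x towards the handle, z up out of the carved face. Grasp across the 36 mm.
- mould_3_center (a point): Loose pale wooden mould, two square cavities (22 mm) carved 10 mm deep in its top; 90 g. Block 84 (x) x 36 (y) x 28 mm (z); low handle (20 wide, 14 high, flush with the underside) sticks out 34 mm at the +x end. Point: middle of the block, 14 mm above its underside; x towards the handle, z up out of the carved face. Grasp across the 36 mm.
- mould_4_center (a point): Loose pale wooden mould, three small round cavities (18 mm) carved 10 mm deep in its top; 90 g. Block 84 (x) x 36 (y) x 28 mm (z); low handle (20 wide, 14 high, flush with the underside) sticks out 34 mm at the +x end. Point: middle of the block, 14 mm above its underside; x towards the handle, z up out of the carved face. Grasp across the 36 mm.
- saddle_1: White saddle fixed on the rack; at the start it carries the mould with one long rectangular cavity (64 x 20 mm). All four look the same. Base 128 x 52 x 3 mm, on it a bar 30 mm wide, top 12 mm above the origin; lip at the -x end 8 mm above the bar. Origin: centre of its underside, straight below the mould's middle (within 5 mm); x, y, z as the rack's.
- saddle_2: White saddle fixed on the rack; at the start it carries the mould with one round cavity (25 mm) in the middle. All four look the same. Base 128 x 52 x 3 mm, on it a bar 30 mm wide, top 12 mm above the origin; lip at the -x end 8 mm above the bar. Origin: centre of its underside, straight below the mould's middle (within 5 mm); x, y, z as the rack's.
- saddle_3: White saddle fixed on the rack; at the start it carries the mould with two square cavities (22 mm). All four look the same. Base 128 x 52 x 3 mm, on it a bar 30 mm wide, top 12 mm above the origin; lip at the -x end 8 mm above the bar. Origin: centre of its underside, straight below the mould's middle (within 5 mm); x, y, z as the rack's.
- saddle_4: White saddle fixed on the rack; at the start it carries the mould with three small round cavities (18 mm). All four look the same. Base 128 x 52 x 3 mm, on it a bar 30 mm wide, top 12 mm above the origin; lip at the -x end 8 mm above the bar. Origin: centre of its underside, straight below the mould's middle (within 5 mm); x, y, z as the rack's.
- rack: Flat fixed wooden board, 140 (x) x 284 (y) x 10 mm, carrying the four saddles; origin: centre of its underside; x away from the robot, y left, z up. Its places are at y = +108, +36, -36, -108 mm (left to right as the robot sees it), x = 0. It is left or right of the robot, the stand on the other side.
- stand: Fixed sloping stand, origin under its centre on the worktop, x level to the rear, y left. Board 140 x 284 mm rises to the rear at 20 deg, its middle 37 mm up. Runners 30 wide, 10 high at y = +108, +36, -36, -108 mm. Front ledge 14 mm above runners, inner face 58 mm down the slope from the middle. A mould home on a runner has its middle at x = -23, z = 54 mm, its x axis up the slope.

How it is judged:
By the outcome, as a careful person would: the job done as asked, in the order asked, and still so for the second after the job is handed in, with the robot touching nothing.
It also fails if it takes over 96 s, if anything falls off the work surface, if the arm or the gripper's body presses on something with over 40 N, if the wrist force passes 120 N, or if a joint passes its speed limit or range.

### The arm

A 6-joint arm with a two-finger parallel gripper is mounted at the origin on a cart in front of the work surface, level with it; the furniture and walls round the work are solid. World frame = base frame: x ahead of the robot, y to its left, z up, the work surface at z = 0. Lengths are in m, angles in degrees, forces in N, time in s.
With the tool pointing down it reaches from about 0.35 to 0.875 m from the base axis. Payload 4.2 kg.
Tool frame: the origin (TCP) lies at the very end of the fingers, on their centre line; the grasp point (between the pads) lies 19 mm behind it (tcp_to_grasp is the z of the grasp point in the tool frame, in m); z points along the fingers, y is the direction in which the jaws open and shut (so a half turn about z gives the same grasp; the last joint's range is limited). The gripper opens to 87 mm and grips with 3 to 60 N. Pads are 19 mm wide; open, the fingers measure 117 mm over their backs; the gripper's body (75 mm by 190 mm) begins 51 mm behind the grasp point.
Start: joints at [-51.933, 22.042, 0.453, 0, -68.411, -14.817], TCP at [0.247, -0.574, 0.223] pointing down, gripper open.
Joint ranges: [-179.83, 179.83], [-69.29, 118.12], [-61.27, 80.66], [-181.25, 117.63], [-171.15, -9.14], [-177.46, 177.46]. Speed limits (degrees/s): [159.86, 159.86, 180, 180, 180, 180].

### API

Orientations are given as a 3x3 rotation matrix whose columns are the frame's x, y, z axes.
In Python, from station import sense, capture, camera_params, finish_job, tcp_to_grasp gives the robot as it stands.
- The arm moves only by the shell command python3 -m inch 'ROWS'. ROWS is JSON, a list of rows, each an object of numbers: "jaw": the closure in counts, from 0 (fully open) to 255 (shut); "x", "y", "z": the shift along the world's x, y, z normalised to -1 to 1, where 1 is 0.06 m; "ax", "ay", "az": the turn, a rotation vector about the world's x, y, z normalised to -1 to 1, where 1 is 10 degrees. A call has 1 to 12 rows; each row shifts and turns the pose as measured when the row begins; what a row does not reach is not made up. A row lasts 1/8 s, in which the tool goes at most 62.5 mm and 10.7 degrees, less where a joint would pass 70% of its speed; a pose out of reach is approached as far as the arm can. A call with a number of a shift or a turn outside -1 to 1 is refused whole. A call with a gripper value outside its range is refused whole. The fingers move at their own pace and stop on an object; the grip force is fixed at half the most. Time passes only in rows, so rows that do not move let the fingers close. It gives the time, the measured TCP pose, the force and the opening at its end, in the units of the state.
- sense(): the state, without advancing time (a new reading comes with each control period).
- capture(name): name is "scene" or "top" or "wrist"; returns the picture (420x560x3 uint8, red, green, blue); there is no depth.
- camera_params(name): a dict with "vfov" (degrees; the focal length in pixels is half the picture's height over the tangent of half this angle, whatever the lens; pixels are square), "cx", "cy" (the principal point, pixels), "D" ([k1, k2, p1, p2, k3] as OpenCV has them; the pictures are not rectified), "R" (3x3) and "t" (3): a world point X has camera coordinates R X + t. Camera axes: x right, y down, z forward; pixel columns grow to the right and rows downward; lengths in m; the calibration is good to about 2 mm. A picture is of the moment at which its call begins: read the wrist's pose just before it. camera_params takes no time and is no camera call; for the wrist camera it gives the pose at the moment of the call.
- finish_job(): hands the job in, once; it reports no verdict.
The state is a dict: "time_s": time; "joints": joint angles; "joint_velocities": joint speeds; "effort": joint torques, N m; "tcp_pos": TCP position; "ee_rot": TCP orientation; "wrist_force": force on the tool from outside, world axes, zero at the start; "moment": the same for the moment, N m; "gripper_width": opening from 0.0 (shut) to 1.0 (fully open).
Only numpy, scipy, OpenCV 4.12 (cv2) and the standard library are available. Lean on these libraries where they do the work, as an engineer would, in place of code of your own. Each camera call takes 0.05 s, during which the arm holds its last target.

## Working session

There is one attempt and no reset: what is moved stays moved. The work goes in short steps, Python scripts to look and compute and a shell command to move; the robot and the scene stay as the last step left them, time stands still between calls to the robot, and variables do not carry over. Pictures are saved under pics/ and viewed, and the job is handed in when it is done.

```bash
ls -la; mkdir -p pics; python3 - <<'E'
from station import sense, capture, camera_params, tcp_to_grasp
import cv2, json
print(sense()); print(tcp_to_grasp)
for n in ["scene","top","wrist"]:
    print(n, camera_params(n))
    cv2.imwrite(f"pics/{n}0.png", capture(n)[:,:,::-1])
E
```

```text
total 12
drwxr-xr-x  3 agent agent 4096 Dec  6 06:17 .
drwxr-xr-x 23 root  root  4096 Dec  6 06:17 ..
drwxr-xr-x  2 agent agent 4096 Dec  6 06:17 pics
{'time_s': 0.0, 'joints': array([-5.19341018e+01,  2.20917960e+01,  3.80831244e-01, -2.84517242e-02,
       -6.84127898e+01, -1.48166321e+01]), 'joint_velocities': array([ 9.02701064e-02,  5.15475460e-03,  5.60234392e-02, -2.70246840e-02,
        2.92016589e-02, -2.25417960e-05]), 'effort': array([-4.53357634e-04, -3.90662599e+01,  1.87403977e+01,  4.21992168e+00,
        1.09994930e-02, -2.03876466e-04]), 'tcp_pos': array([ 0.24648598, -0.57368816,  0.22145729]), 'ee_rot': array([[-9.18868513e-01, -3.94562692e-01, -9.68178251e-04],
       [-3.94563865e-01,  9.18866375e-01,  1.98517556e-03],
       [ 1.06350228e-04,  2.20612347e-03, -9.99997561e-01]]), 'wrist_force': array([-0.12325871, -0.72426628, -0.6931391 ]), 'moment': array([-0.01819148, -0.03784425, -0.00615696]), 'gripper_width': 0.9957844602592348}
-0.0187
scene {'vfov': 42.84406838128839, 'cx': 284.4801878824784, 'cy': 206.02125804228638, 'D': array([-0.02161027,  0.        ,
[... 299 characters left out ...]
 'cy': 209.685745278926, 'D': array([-0.13511967,  0.        ,  0.        ,  0.        ,  0.        ]), 'R': array([[-0.00279898, -0.99991617,  0.01264198],
       [-0.99511071,  0.00153698, -0.09875375],
       [ 0.09872604, -0.01285658, -0.9950316 ]]), 't': array([-0.06088847,  0.56294155,  1.24004211])}
wrist {'vfov': 60.72063217981584, 'cx': 272.0210813043843, 'cy': 211.1019484221927, 'D': array([-0.046982,  0.      ,  0.      ,  0.      ,  0.      ]), 'R': array([[-3.94160618e-01,  9.19041490e-01,  3.82662338e-04],
       [ 8.90533748e-01,  3.81831186e-01,  2.47294540e-01],
       [ 2.27127830e-01,  9.78145423e-02, -9.68940279e-01]]), 't': array([ 0.62677542, -0.03005724,  0.38733315])}
```

View pics/scene0.png

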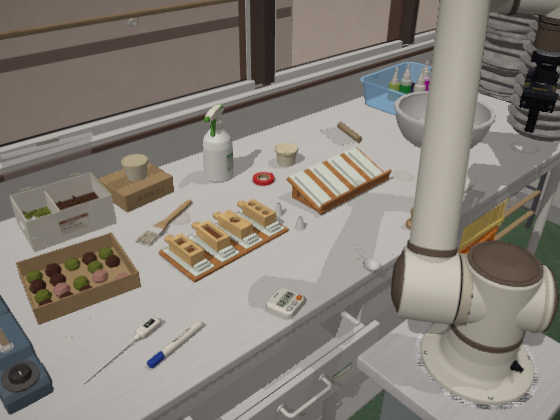

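View pics/top0.png

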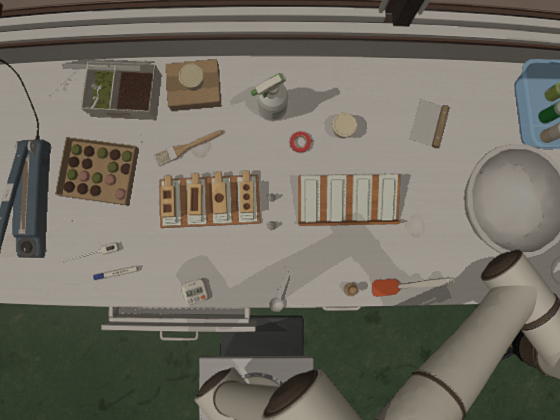

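View pics/wrist0.png

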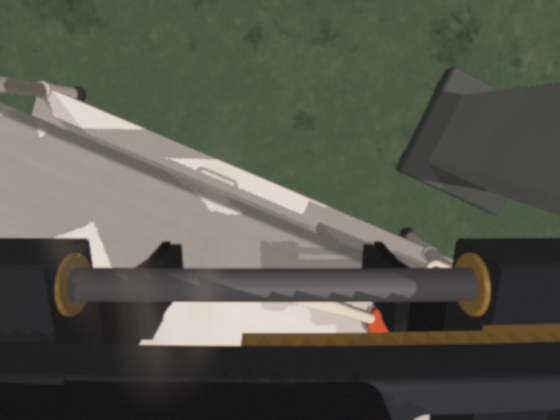

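```bash
cat > h.py <<'E'
import numpy as np, cv2
from station import sense, capture, camera_params
def K(p,h=420):
    f=h/2/np.tan(np.radians(p['vfov'])/2); return np.array([[f,0,p['cx']],[0,f,p['cy']],[0,0,1]])
def rays(p,uv):
    uv=np.asarray(uv,float).reshape(-1,1,2)
    n=cv2.undistortPoints(uv,K(p),np.array(p['D'])).reshape(-1,2)
    d=np.c_[n,np.ones(len(n))]@p['R']; return -p['R'].T@p['t'], d
def onplane(p,uv,P,n=(0,0,1)):
    c,d=rays(p,uv); n=np.array(n,float); s=((np.asarray(P,float)-c)@n)/(d@n); return c+d*s[:,None]
def onz(p,uv,z): return onplane(p,uv,[0,0,z])
def proj(p,X):
    r,_=cv2.Rodrigues(p['R']); return cv2.projectPoints(np.asarray(X,float).reshape(-1,1,3),r,p['t'],K(p),np.array(p['D']))[0].reshape(-1,2)
E
python3 - <<'E'
from h import *
im=cv2.imread('pics/top0.png')
cv2.imwrite('pics/top_rack.png',cv2.resize(im[165:235,150:290],None,fx=5.7,fy=5.7,interpolation=cv2.INTER_CUBIC)[:, :800])
cv2.imwrite('pics/top_stand.png',cv2.resize(im[160:240,280:420],None,fx=5.7,fy=5.7,interpolation=cv2.INTER_CUBIC)[:, :800])
p=camera_params('top')
print(onz(p,[[161,227],[259,227],[161,178],[256,176]],.01))
print(onz(p,[[300,224],[401,222],[297,176],[399,174]],.03))
p=camera_params('wrist');s=sense()
c=-p['R'].T@p['t'];print('cam in tool',s['ee_rot'].T@(c-s['tcp_pos']),(p['R']@s['ee_rot']))
E
```

```text
[[ 0.51611661  0.26583618  0.01      ]
 [ 0.51598122 -0.01053445  0.01      ]
 [ 0.65582764  0.26913366  0.01      ]
 [ 0.66060196 -0.00183684  0.01      ]]
[[ 0.52281858 -0.1242367   0.03      ]
 [ 0.52748417 -0.40761924  0.03      ]
 [ 0.65704498 -0.11691838  0.03      ]
 [ 0.66352399 -0.40615037  0.03      ]]
cam in tool [ 0.06706157 -0.00211343 -0.16093067] [[-4.13464571e-04  9.99998649e-01  1.59089718e-03]
 [-9.68913066e-01 -7.02098573e-06 -2.47401437e-01]
 [-2.47401092e-01 -1.64373279e-03  9.68911760e-01]]
```

View pics/top_rack.png

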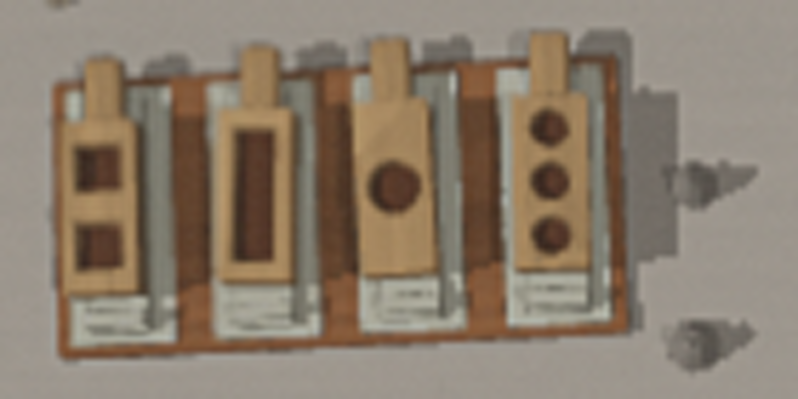

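View pics/top_stand.png

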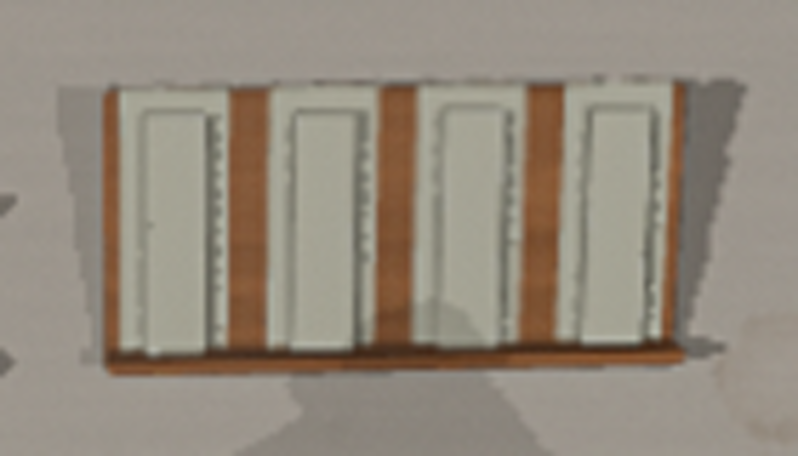

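```bash
python3 -m inch '[{"x":0.8,"y":0.57,"z":0.06,"az":-0.26,"jaw":90},{"x":0.8,"y":0.57,"z":0.06,"az":-0.26,"jaw":90},{"x":0.8,"y":0.57,"z":0.06,"az":-0.26,"jaw":90},{"x":0.8,"y":0.57,"z":0.06,"az":-0.26,"jaw":90},{"x":0.8,"y":0.57,"z":0.06,"az":-0.26,"jaw":90},{"x":0.8,"y":0.57,"z":0.06,"az":-0.26,"jaw":90},{"x":0.8,"y":0.57,"z":0.06,"az":-0.26,"jaw":90},{"x":0.8,"y":0.57,"z":0.06,"az":-0.26,"jaw":90},{"x":0.8,"y":0.57,"z":0.06,"az":-0.26,"jaw":90}]'; python3 - <<'E'
from h import *
p=camera_params('wrist')
cv2.imwrite('pics/w1.png',capture('wrist')[:,:,::-1])
import pickle; pickle.dump(p,open('pics/w1.p','wb'))
s=sense();print(s['tcp_pos'],s['ee_rot'].round(4),s['gripper_width'],s['joints'].round(1),s['time_s'])
E
```

```text
[ 0.24659807 -0.57392569  0.22189664] [[-9.188e-01 -3.947e-01 -6.000e-04]
 [-3.947e-01  9.188e-01  1.100e-03]
 [ 1.000e-04  1.300e-03 -1.000e+00]] 0.9997682329952637 [-51.9  22.1   0.4  -0.  -68.4 -14.8] 0.2$[0]: bad value
```

View pics/w1.png

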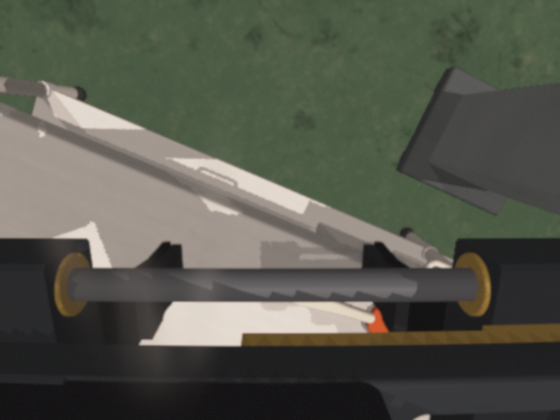

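```bash
python3 -m inch '[{"x":0.8,"y":0.57,"z":0.06,"ax":0,"ay":0,"az":-0.26,"jaw":90}]'; python3 -m inch --help | head -20
```

```text
time_s: 0.32
tcp_pos: [0.2928, -0.5406, 0.2246]
ee_rot: [[-0.938, -0.346, -0.002], [-0.346, 0.938, 0.002], [0.001, 0.003, -1.0]]
wrist_force: [1.3, -0.1, 0.1]
gripper_width: 0.948invalid input: not JSON, or not a number
```

All fields are required. Continuing.

```bash
python3 -m inch '[{"x":0.8,"y":0.57,"z":0.06,"ax":0,"ay":0,"az":-0.26,"jaw":90},{"x":0.8,"y":0.57,"z":0.06,"ax":0,"ay":0,"az":-0.26,"jaw":90},{"x":0.8,"y":0.57,"z":0.06,"ax":0,"ay":0,"az":-0.26,"jaw":90},{"x":0.8,"y":0.57,"z":0.06,"ax":0,"ay":0,"az":-0.26,"jaw":90},{"x":0.8,"y":0.57,"z":0.06,"ax":0,"ay":0,"az":-0.26,"jaw":90},{"x":0.8,"y":0.57,"z":0.06,"ax":0,"ay":0,"az":-0.26,"jaw":90},{"x":0.8,"y":0.57,"z":0.06,"ax":0,"ay":0,"az":-0.26,"jaw":90},{"x":0.8,"y":0.57,"z":0.06,"ax":0,"ay":0,"az":-0.26,"jaw":90},{"x":0.2,"y":0.1,"z":0,"ax":0,"ay":0,"az":0,"jaw":90}]'; cat > shot.py <<'E'
import sys,pickle
from h import *
n,name=sys.argv[1:3]
p=camera_params(n); im=capture(n); s=sense()
cv2.imwrite(f'pics/{name}.png',im[:,:,::-1]); pickle.dump(p,open(f'pics/{name}.p','wb'))
print(s['tcp_pos'].round(4),s['ee_rot'].round(4).tolist(),s['gripper_width'],s['joints'].round(1),s['time_s'])
E
python3 shot.py wrist w2
```

```text
time_s: 1.45
tcp_pos: [0.7006, -0.248, 0.2514]
ee_rot: [[-1.0, 0.021, -0.004], [0.021, 1.0, 0.005], [0.004, 0.005, -1.0]]
wrist_force: [-1.3, -0.9, 0.3]
gripper_width: 0.65
[ 0.7007 -0.2483  0.251 ] [[-0.9998, 0.0213, -0.0036], [0.0213, 0.9998, 0.0045], [0.0037, 0.0044, -1.0]] 0.6453077989872473 [ -7.2  33.6  23.6  -0.2 -80.2 -84. ] 1.5
```

View pics/w2.png

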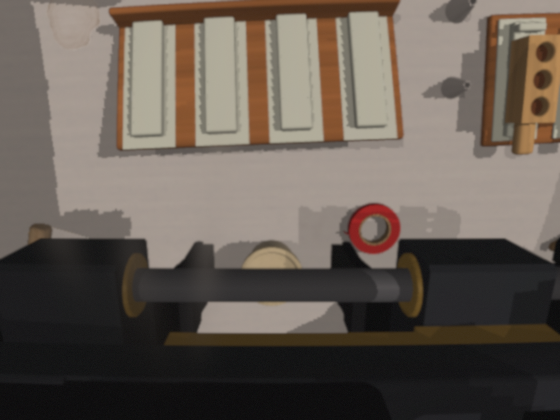

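```bash
python3 - <<'E'
import cv2
im=cv2.imread('pics/w2.png')
cv2.imwrite('pics/w2z.png',cv2.resize(im[0:165,105:265],None,fx=4.6,fy=3.6,interpolation=cv2.INTER_CUBIC))
cv2.imwrite('pics/w2y.png',cv2.resize(im[0:165,255:415],None,fx=4.6,fy=3.6,interpolation=cv2.INTER_CUBIC))
E
```

```text
(no output)
```

View pics/w2z.png

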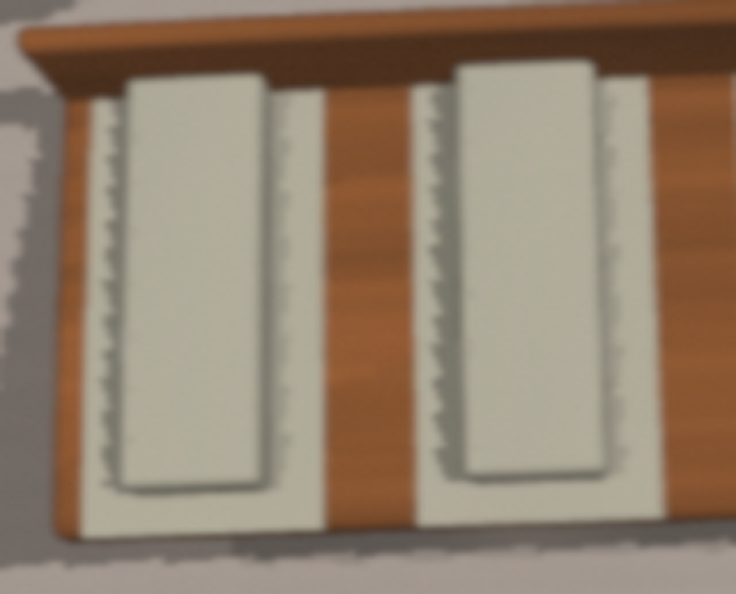

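View pics/w2y.png

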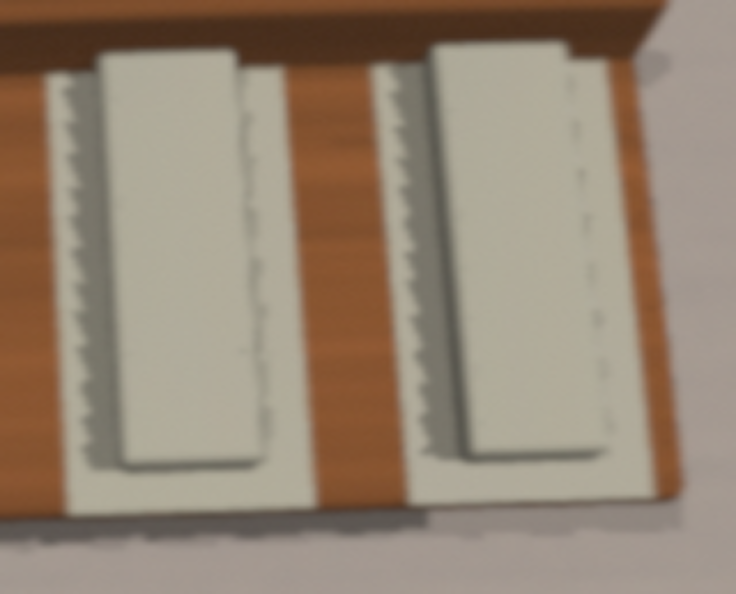

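```bash
cat > stand.py <<'E'
import pickle,sys
from h import *
name=sys.argv[1]
im=cv2.imread(f'pics/{name}.png'); p=pickle.load(open(f'pics/{name}.p','rb'))
sat=cv2.GaussianBlur(cv2.cvtColor(im,cv2.COLOR_BGR2HSV)[:,:,1].astype(np.float32),(3,3),0)
# pad edges: per row, find crossings of saturation thr
rows=range(int(sys.argv[2]),int(sys.argv[3])); x0,x1=int(sys.argv[4]),int(sys.argv[5]); T=85
cr=[]
for r in rows:
    v=sat[r,x0:x1]-T; i=np.where(np.diff(np.sign(v))!=0)[0]
    u=x0+i+v[i]/(v[i]-v[i+1]); cr.append(u)
    if r%20==0: print(r,u.round(1))
ok=[(r,u) for r,u in zip(rows,cr) if len(u)==10]
print(len(ok))
R=np.array([r for r,_ in ok]);U=np.array([u for _,u in ok])
# rear edge: columns in the pad gaps -> bottom limit of brown/bright
yaw=0.;org=np.array([.59,-.265,0])
lines=[]
for it in range(4):
    uy=np.array([-np.sin(yaw),np.cos(yaw),0]);ux=np.array([np.cos(yaw),np.sin(yaw),0]);a=np.radians(20)
    n=-np.sin(a)*ux+np.cos(a)*np.array([0,0,1]); up=np.cos(a)*ux+np.sin(a)*np.array([0,0,1])
    mid=org+[0,0,.037]
    P=mid+n*0.003
    ys=[];dirs=[]
    for k in range(10):
        h=0.0 if k in(0,9) else .003
        X=onplane(p,np.c_[U[:,k],R],mid+n*h,n)
        s=(X-mid)@up; y=(X-mid)@uy
        c=np.polyfit(s,y,1); ys.append(np.polyval(c,0)); dirs.append(c[0])
    # expected: image left = -y
    exp=np.array([-142,-134,-82,-62,-10,10,62,82,134,142])/1000
    off=np.mean((np.array(ys)-exp)[1:9]); sc=np.polyfit(exp[1:9],ys[1:9],1)[0]; d=np.mean(dirs[1:9])
    if it==0: print((np.array(ys)*1000).round(1),'dirs deg',np.degrees(dirs).round(2))
    org=org+uy*off; yaw-=d*np.cos(a)*0+np.arctan(d/np.cos(a)) 
print('org',org.round(4),'yaw',np.degrees(yaw).round(2),'scale',sc.round(4),(np.array(ys)*1000-exp*1000).round(1))
# rear edge: measure on columns
E
python3 stand.py w2 35 130 112 410
```

```text
40 [118.2 124.3 175.1 194.  245.9 265.2 317.3 336.6 388.6 394.6]
60 [117.5 123.6 174.9 194.2 246.7 265.9 318.6 338.  390.4 396.6]
80 [117.1 123.3 174.9 194.4 247.2 266.6 319.8 339.5 392.1 398.4]
100 [116.5 122.7 175.1 194.6 247.6 267.6 321.1 340.8 394.1 400.2]
120 [116.1 122.5 175.1 194.8 248.5 268.3 322.2 342.  395.6 401.9]
93
[-137.3 -129.8  -77.9  -58.7   -6.7   12.5   64.5   83.9  136.   143.4] dirs deg [0.79 0.94 0.94 1.02 0.94 0.99 0.98 0.94 1.03 0.96]
org [ 0.5901 -0.2612  0.    ] yaw -15.49 scale 0.9995 [ 2.7  1.9  0.8 -0.2 -0.2 -0.9  0.1 -0.   2.1  1.9]
```

```bash
sed -i 's/yaw-=d\*np.cos(a)\*0+np.arctan(d\/np.cos(a))/yaw+=np.arctan(d\/np.cos(a))/' stand.py; cat >> stand.py <<'E'
uy=np.array([-np.sin(yaw),np.cos(yaw),0]);ux=np.array([np.cos(yaw),np.sin(yaw),0])
n=-np.sin(a)*ux+np.cos(a)*np.array([0,0,1]); up=np.cos(a)*ux+np.sin(a)*np.array([0,0,1]);mid=org+[0,0,.037]
g=cv2.GaussianBlur(cv2.cvtColor(im,cv2.COLOR_BGR2GRAY).astype(np.float32),(3,3),0)
for yy in (-.108,-.036,.036,.108):
    # profile along slope on runner top and pad
    for h,side,lab,rng in ((.010,0,'runner front',(-75,-40)),(.010,0,'runner rear',(45,66)),(.003,.0205,'pad rear',(60,85))):
        s=np.arange(rng[0],rng[1],.25)/1000
        if yy<0: side=-side
        acc=[]
        for dy in np.arange(-4,4.1,2)/1000:
            uv=proj(p,mid+n*h+np.outer(s,up)+uy*(yy+side+dy)).astype(np.float32)
            acc.append(cv2.remap(g,uv[:,0].reshape(1,-1),uv[:,1].reshape(1,-1),cv2.INTER_LINEAR)[0])
        v=np.mean(acc,0);dv=np.gradient(v); 
        i=np.argmax(dv) if 'front' in lab else np.argmin(dv)
        print(lab,yy,'s=',(s[i]*1000).round(1),'row',proj(p,(mid+n*h+up*s[i]+uy*(yy+side)))[0].round(1),dv[i].round(1))
E
python3 stand.py w2 35 130 112 410
```

```text
40 [118.2 124.3 175.1 194.  245.9 265.2 317.3 336.6 388.6 394.6]
60 [117.5 123.6 174.9 194.2 246.7 265.9 318.6 338.  390.4 396.6]
80 [117.1 123.3 174.9 194.4 247.2 266.6 319.8 339.5 392.1 398.4]
100 [116.5 122.7 175.1 194.6 247.6 267.6 321.1 340.8 394.1 400.2]
120 [116.1 122.5 175.1 194.8 248.5 268.3 322.2 342.  395.6 401.9]
93
[-137.3 -129.8  -77.9  -58.7   -6.7   12.5   64.5   83.9  136.   143.4] dirs deg [0.79 0.94 0.94 1.02 0.94 0.99 0.98 0.94 1.03 0.96]
org [ 0.59   -0.2621  0.    ] yaw 1.03 scale 0.9906 [ 1.4  1.   1.2  0.4  0.4 -0.4 -0.4 -1.1 -1.2 -1.8]
runner front -0.108 s= -58.2 row [146.2  20.6] 7.5
runner rear -0.108 s= 58.5 row [144.9 133.7] -4.8
pad rear -0.108 s= 70.0 row [126.6 148.5] -6.4
runner front -0.036 s= -58.0 row [218.1  16.9] 7.5
runner rear -0.036 s= 58.8 row [220.3 130.4] -4.6
pad rear -0.036 s= 70.5 row [200.4 145.6] -7.1
runner front 0.036 s= -73.5 row [290.1  -0.5] 20.0
runner rear 0.036 s= 59.0 row [296.5 127.5] -5.1
pad rear 0.036 s= 70.5 row [318.  140.7] -7.0
runner front 0.108 s= -71.0 row [362.4  -0.6] 18.4
runner rear 0.108 s= 58.8 row [372.5 124.5] -5.2
pad rear 0.108 s= 70.0 row [392.6 137.5] -5.1
```

```bash
python3 -m inch '[{"x":0,"y":0.95,"z":0,"ax":0,"ay":0,"az":0,"jaw":90},{"x":0,"y":0.95,"z":0,"ax":0,"ay":0,"az":0,"jaw":90},{"x":0,"y":0.95,"z":0,"ax":0,"ay":0,"az":0,"jaw":90},{"x":0,"y":0.95,"z":0,"ax":0,"ay":0,"az":0,"jaw":90},{"x":0,"y":0.95,"z":0,"ax":0,"ay":0,"az":0,"jaw":90},{"x":0,"y":0.95,"z":0,"ax":0,"ay":0,"az":0,"jaw":90},{"x":0,"y":0.7,"z":0,"ax":0,"ay":0,"az":0,"jaw":90},{"x":0,"y":0,"z":0,"ax":0,"ay":0,"az":0,"jaw":90}]'; python3 shot.py wrist w3; python3 - <<'E'
from h import *
p=camera_params('top');im=cv2.imread('pics/top0.png')
org=np.array([.59,-.2621,0]);yaw=np.radians(1.03);a=np.radians(20)
uy=np.array([-np.sin(yaw),np.cos(yaw),0]);ux=np.array([np.cos(yaw),np.sin(yaw),0]);z=np.array([0,0,1])
n=-np.sin(a)*ux+np.cos(a)*z; up=np.cos(a)*ux+np.sin(a)*z;mid=org+.037*z
o=cv2.resize(im,None,fx=6,fy=6,interpolation=cv2.INTER_CUBIC)
for y in (-.108,-.036,.036,.108):
    for h,w,s0,s1 in ((.01,.015,-.058,.0585),(.0,.026,-.058,.07)):
        uv=proj(p,[mid+n*h+up*s+uy*(y+d) for s,d in((s0,-w),(s0,w),(s1,w),(s1,-w))])
        cv2.polylines(o,[((uv+.5)*6-.5).round().astype(int)],True,(0,0,255) if h else (255,0,0),1)
cv2.imwrite('pics/chk1.png',o[950:1450,1720:2460])
E
```

```text
time_s: 2.5
tcp_pos: [0.6935, 0.135, 0.2492]
ee_rot: [[-0.999, 0.033, -0.01], [0.033, 0.999, 0.003], [0.01, 0.003, -1.0]]
wrist_force: [0.2, -0.4, -0.1]
gripper_width: 0.646
[0.6935 0.1334 0.2495] [[-0.9994, 0.0343, -0.0098], [0.0342, 0.9994, 0.0026], [0.0099, 0.0023, -0.9999]] 0.6485313762661419 [  23.8   29.7   16.8   -0.4  -77.5 -115.7] 2.55
```

View pics/w3.png

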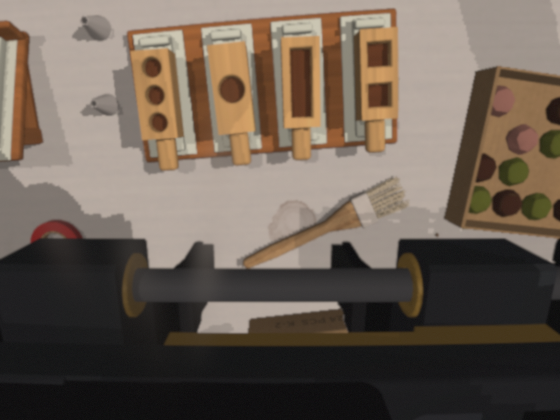

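View pics/chk1.png

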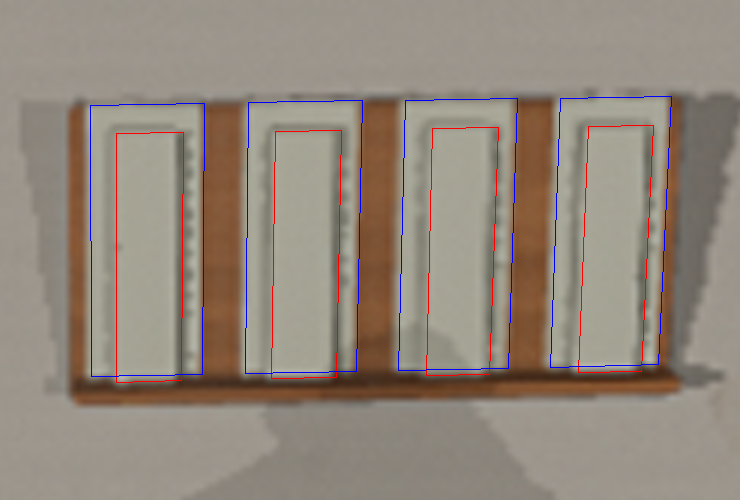

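```bash
cat > moulds.py <<'E'
import pickle,sys
from h import *
name=sys.argv[1]; x0,x1,y0,y1=map(int,sys.argv[2:6])
im=cv2.imread(f'pics/{name}.png'); p=pickle.load(open(f'pics/{name}.p','rb'))
hsv=cv2.cvtColor(im,cv2.COLOR_BGR2HSV)
m=((hsv[:,:,2]>120)&(hsv[:,:,1]>85)&(hsv[:,:,0]>11)).astype(np.uint8)*255
r=np.zeros_like(m); r[y0:y1,x0:x1]=m[y0:y1,x0:x1]; m=r
m=cv2.morphologyEx(m,cv2.MORPH_OPEN,np.ones((3,3)))
cs,_=cv2.findContours(m,cv2.RETR_EXTERNAL,cv2.CHAIN_APPROX_NONE)
o=cv2.resize(im,None,fx=4,fy=4,interpolation=cv2.INTER_CUBIC)
for c in sorted(cs,key=lambda c:c[:,0,0].min()):
    if cv2.contourArea(c)<1500: continue
    # fill, then open to drop the handle
    f=np.zeros_like(m); cv2.drawContours(f,[c],-1,255,-1)
    b=cv2.morphologyEx(f,cv2.MORPH_OPEN,cv2.getStructuringElement(cv2.MORPH_RECT,(27,27)))
    bc=max(cv2.findContours(b,cv2.RETR_EXTERNAL,cv2.CHAIN_APPROX_NONE)[0],key=cv2.contourArea)
    X=onz(p,c[:,0,:],.050)
    B=onz(p,bc[:,0,:],.050)[:,:2].astype(np.float32)
    (ctr,wh,ang)=cv2.minAreaRect(B*1000)
    box=cv2.boxPoints((ctr,wh,ang))/1000
    # side edges: using full contour points in mid portion
    print('rect',np.round(ctr,1),np.round(wh,1),round(ang,2))
    # side lines: fit from full contour in world, per mid rows
    lo,hi=bc[:,0,1].min()+8,bc[:,0,1].max()-14
    L=[];Rr=[]
    for row in range(lo,hi):
        xs=np.where(f[row])[0]; L.append((xs.min()-.5,row));Rr.append((xs.max()+.5,row))
    out=[]
    for q in (L,Rr):
        W=onz(p,q,.050); c1=np.polyfit(W[:,0],W[:,1],1); out.append(c1)
    xm=ctr[0]/1000
    ya,yb=[np.polyval(c,xm)*1000 for c in out]
    print('  sides y',round(ya,1),round(yb,1),'mid',round((ya+yb)/2,1),'yaw',np.degrees(np.arctan([out[0][0],out[1][0]])).round(2),'front x',round(float(np.percentile(B[:,0],1)*1000),1))
    cv2.drawContours(o,[c*4+2],-1,(255,0,0),1)
    uv=proj(p,np.c_[box,np.full(4,.05)]); cv2.polylines(o,[((uv+.5)*4-.5).round().astype(int)],True,(0,0,255),1)
cv2.imwrite(f'pics/{name}_m.png',cv2.resize(o[y0*4:y1*4,x0*4:x1*4],None,fx=.65,fy=.65,interpolation=cv2.INTER_AREA))
E
python3 moulds.py w3 120 405 0 180
```

```text
rect [597.6  24.6] [84.6 42.2] 1.63
  sides y 3.5 45.3 mid 24.4 yaw [2.32 3.59] front x 556.0
rect [596.2  97.4] [85.7 37.1] 3.96
  sides y 78.8 115.9 mid 97.3 yaw [3.87 4.55] front x 554.1
rect [591.8 163.8] [35.7 83.3] 89.64
  sides y 145.8 182.1 mid 163.9 yaw [ 0.51 -0.36] front x 550.1
rect [596.5 239.2] [105.5  35.9] 2.11
  sides y 221.8 257.4 mid 239.6 yaw [3.81 1.58] front x 544.2
```

View pics/w3_m.png

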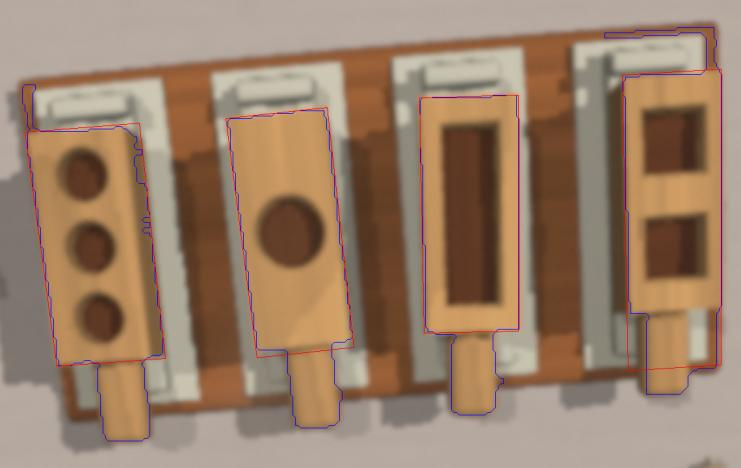

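```bash
python3 - <<'E'
import cv2
h=cv2.cvtColor(cv2.imread('pics/w3.png'),cv2.COLOR_BGR2HSV)
# zoom px -> px: /2.6 +x0=120
for n,(u,v) in dict(top4=(60,250),side4=(150,250),top3=(680,190),bd=(190,150),bdr=(710,60),top1=(430,150),top2=(260,150),top2b=(330,320),white=(600,300),handle=(120,400)).items():
    print(n,h[int(v/2.6),int(u/2.6)+120])
E
```

```text
top4 [ 16 131 177]
side4 [ 16 126 123]
top3 [ 16 132 208]
bd [ 12 163 144]
bdr [ 12 161 144]
top1 [ 16 129 197]
top2 [ 16 131 196]
top2b [ 16 130 210]
white [ 24  30 137]
handle [ 16 132 182]
```

```bash
sed -i 's/(hsv\[:,:,2\]>120)&(hsv\[:,:,1\]>85)&(hsv\[:,:,0\]>11)/(hsv[:,:,2]>152)\&(hsv[:,:,1]>85)\&(hsv[:,:,0]>13)/' moulds.py
python3 moulds.py w3 120 405 0 180
```

```text
rect [597.5  22.1] [83.8 36.4] 1.11
  sides y 3.9 40.3 mid 22.1 yaw [1.2  1.51] front x 556.0
rect [595.7  97.2] [84.7 36.8] 3.96
  sides y 78.8 115.6 mid 97.2 yaw [3.91 3.74] front x 554.1
rect [591.8 163.9] [35.4 83.3] 89.64
  sides y 146.2 182.1 mid 164.1 yaw [ 0.59 -0.36] front x 550.1
rect [586.1 239.3] [83.5 35. ] 2.12
  sides y 221.7 257.2 mid 239.4 yaw [2.84 2.11] front x 545.0
```

View pics/w3_m.png

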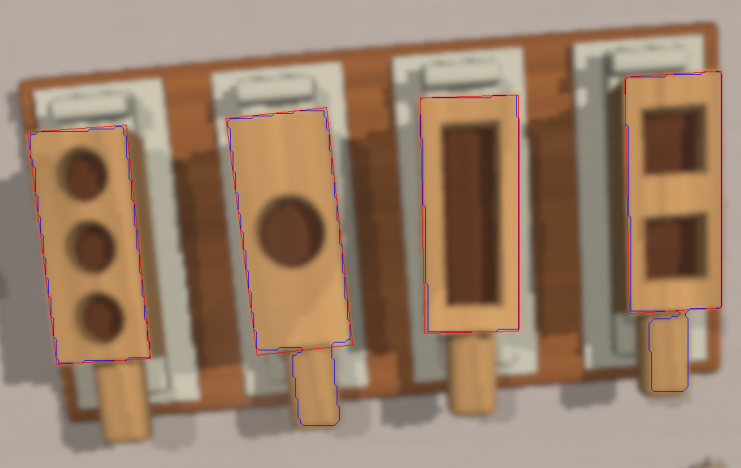

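```bash
cat > go.py <<'E'
# go.py x y z yaw tilt : prints the remaining shift/turn, in row units
import sys
from h import *
from scipy.spatial.transform import Rotation as Ro
x,y,z,yaw,tilt=map(float,sys.argv[1:6])
s=sense()
T=Ro.from_euler('z',yaw,degrees=True)*Ro.from_euler('y',-tilt,degrees=True)
Rt=T.as_matrix()@np.diag([-1,1,-1.])
d=(np.array([x,y,z])-s['tcp_pos'])/.06
w=Ro.from_matrix(Rt@s['ee_rot'].T).as_rotvec(degrees=True)/10
print('shift',d.round(3),'turn',w.round(3),'| F',s['wrist_force'].round(1),'gw',round(s['gripper_width'],3),'t',s['time_s'],'tcp',s['tcp_pos'].round(4))
E
python3 go.py .586 .2394 .1 2.3 0
```

```text
shift [-1.792  1.766 -2.492] turn [-0.013 -0.057  0.426] | F [-0.5 -1.5 -0.9] gw 0.649 t 2.55 tcp [0.6935 0.1334 0.2495]
```

```bash
python3 -m inch '[{"x":-0.45,"y":0.44,"z":-0.6,"ax":0,"ay":-0.02,"az":0.1,"jaw":105},{"x":-0.45,"y":0.44,"z":-0.6,"ax":0,"ay":-0.02,"az":0.1,"jaw":105},{"x":-0.45,"y":0.44,"z":-0.6,"ax":0,"ay":-0.02,"az":0.1,"jaw":105},{"x":-0.45,"y":0.44,"z":-0.6,"ax":0,"ay":0,"az":0.1,"jaw":105},{"x":0,"y":0,"z":0,"ax":0,"ay":0,"az":0,"jaw":105}]';python3 go.py .586 .2394 .07 2.3 0; python3 shot.py wrist w4;
```

```text
time_s: 3.18
tcp_pos: [0.5834, 0.2284, 0.1038]
ee_rot: [[-1.0, -0.024, 0.004], [-0.024, 1.0, 0.001], [-0.004, 0.001, -1.0]]
wrist_force: [0.2, -0.1, 0.0]
gripper_width: 0.589
shift [ 0.043  0.183 -0.563] turn [-0.007  0.022  0.09 ] | F [ 0.2 -0.1  0. ] gw 0.589 t 3.175 tcp [0.5834 0.2284 0.1038]
[0.5857 0.2285 0.1058] [[-0.9997, -0.0238, 0.008], [-0.0238, 0.9997, 0.0029], [-0.0081, 0.0027, -1.0]] 0.5841365641344455 [  36.1   27.9   -8.2    0.2  -53.5 -124.8] 3.225
```

View pics/w4.png

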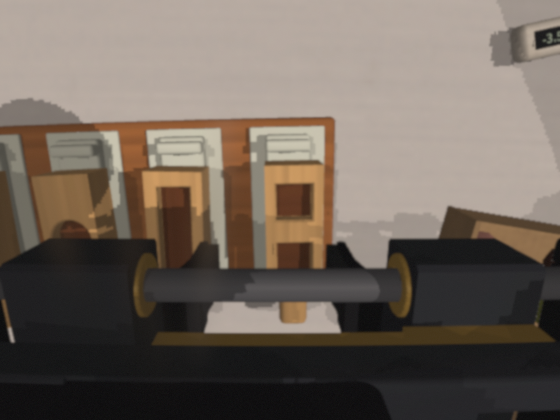

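```bash
python3 -m inch '[{"x":0.03,"y":0.19,"z":-0.3,"ax":0,"ay":0,"az":0.09,"jaw":105},{"x":0,"y":0,"z":-0.3,"ax":0,"ay":0,"az":0,"jaw":105},{"x":0,"y":0,"z":0,"ax":0,"ay":0,"az":0,"jaw":105}]';python3 go.py .586 .2394 .024 2.3 0; python3 shot.py wrist w5;
```

```text
time_s: 3.6
tcp_pos: [0.5921, 0.2383, 0.0707]
ee_rot: [[-0.999, -0.036, 0.014], [-0.036, 0.999, 0.006], [-0.014, 0.006, -1.0]]
wrist_force: [-1.1, 0.1, 0.2]
gripper_width: 0.588
shift [-0.102  0.018 -0.779] turn [-0.037  0.081  0.025] | F [-1.1  0.1  0.2] gw 0.588 t 3.6 tcp [0.5921 0.2383 0.0707]
[0.5928 0.2387 0.0717] [[-0.9992, -0.0362, 0.0159], [-0.0361, 0.9993, 0.0072], [-0.0162, 0.0066, -0.9998]] 0.58712402689758 [  36.5   30.6   -9.     0.3  -49.4 -124.6] 3.65
```

View pics/w5.png

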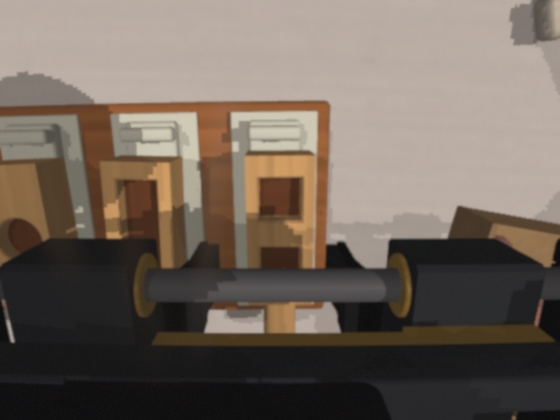

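```bash
python3 -m inch '[{"x":-0.11,"y":0.02,"z":-0.4,"ax":-0.04,"ay":0.09,"az":0.02,"jaw":105},{"x":0,"y":0,"z":-0.38,"ax":0,"ay":0,"az":0,"jaw":105},{"x":0,"y":0,"z":0,"ax":0,"ay":0,"az":0,"jaw":105}]';python3 go.py .586 .2394 .024 2.3 0
```

```text
time_s: 4.03
tcp_pos: [0.5873, 0.2399, 0.024]
ee_rot: [[-0.999, -0.039, 0.002], [-0.039, 0.999, 0.002], [-0.002, 0.002, -1.0]]
wrist_force: [-0.4, -1.1, 0.4]
gripper_width: 0.588
shift [-0.022 -0.009  0.   ] turn [-0.009  0.01   0.009] | F [-0.4 -1.1  0.4] gw 0.588 t 4.025 tcp [0.5873 0.2399 0.024 ]
```

Now close and see.

```bash
python3 -m inch '[{"x":0,"y":0,"z":0,"ax":0,"ay":0,"az":0,"jaw":200},{"x":0,"y":0,"z":0,"ax":0,"ay":0,"az":0,"jaw":200},{"x":0,"y":0,"z":0,"ax":0,"ay":0,"az":0,"jaw":200},{"x":0,"y":0,"z":0,"ax":0,"ay":0,"az":0,"jaw":200},{"x":0,"y":0,"z":0,"ax":0,"ay":0,"az":0,"jaw":200}]';python3 go.py .586 .2394 .024 2.3 0
```

```text
time_s: 4.65
tcp_pos: [0.5884, 0.2407, 0.0262]
ee_rot: [[-0.999, -0.039, 0.005], [-0.039, 0.999, 0.004], [-0.005, 0.004, -1.0]]
wrist_force: [0.8, -0.5, -0.8]
gripper_width: 0.416
shift [-0.04  -0.022 -0.037] turn [-0.021  0.027  0.007] | F [ 0.8 -0.5 -0.8] gw 0.416 t 4.65 tcp [0.5884 0.2407 0.0262]
```

```bash
python3 -m inch '[{"x":0,"y":0,"z":0.8,"ax":0,"ay":0,"az":0,"jaw":200},{"x":0,"y":0,"z":0.8,"ax":0,"ay":0,"az":0,"jaw":200},{"x":0,"y":0,"z":0.4,"ax":0,"ay":0,"az":0,"jaw":200},{"x":0,"y":0,"z":0,"ax":0,"ay":0,"az":0,"jaw":200}]';python3 go.py .573 -.3705 .14 1.03 0; python3 shot.py wrist w6
```

```text
time_s: 5.15
tcp_pos: [0.5871, 0.2399, 0.1485]
ee_rot: [[-0.999, -0.039, 0.002], [-0.039, 0.999, 0.002], [-0.002, 0.002, -1.0]]
wrist_force: [0.6, 0.4, -1.5]
gripper_width: 0.412
shift [ -0.235 -10.173  -0.142] turn [-0.013  0.014 -0.118] | F [ 0.6  0.4 -1.5] gw 0.412 t 5.15 tcp [0.5871 0.2399 0.1485]
[0.5863 0.2395 0.1471] [[-0.9993, -0.0383, -0.0001], [-0.0383, 0.9993, 0.001], [0.0001, 0.001, -1.0]] 0.4065502381706199 [ 3.680e+01  2.620e+01 -4.300e+00 -1.000e-01 -5.950e+01 -1.246e+02] 5.2
```

View pics/w6.png

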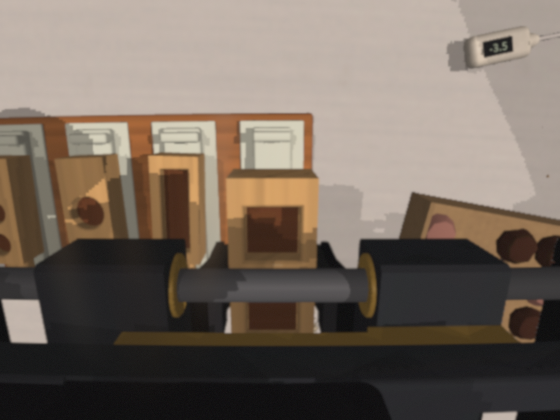

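```bash
python3 - <<'E'
from h import *
import pickle
p=pickle.load(open('pics/w6.p','rb')); s=sense()
im=cv2.imread('pics/w6.png')
cv2.imwrite('pics/w6z.png',cv2.resize(im[160:275,210:335],None,fx=6,fy=5,interpolation=cv2.INTER_CUBIC))
R=s['ee_rot'];t=s['tcp_pos'];print(t)
for h in (.024,.026):
    X=onplane(p,[[228,176],[318,176],[231,262],[316,262]],t-R[:,2]*h,R[:,2])
    print(h,((X-t)@R*1000).round(1).tolist())
E
```

```text
[0.58634847 0.23949415 0.14708406]
0.024 [[44.3, -18.9, -24.0], [44.3, 16.1, -24.0], [8.5, -18.8, -24.0], [8.4, 16.4, -24.0]]
0.026 [[44.6, -18.7, -26.0], [44.6, 15.8, -26.0], [9.3, -18.6, -26.0], [9.3, 16.1, -26.0]]
```

View pics/w6z.png

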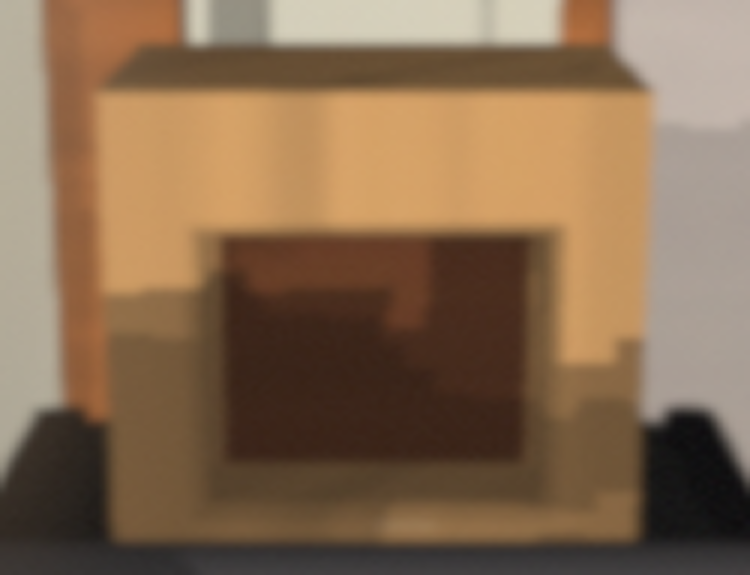

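```bash
python3 -m inch '[{"x":0,"y":-0.9,"z":0,"ax":0,"ay":0,"az":-0.01,"jaw":200},{"x":0,"y":-0.95,"z":0,"ax":0,"ay":0,"az":-0.01,"jaw":200},{"x":0,"y":-0.95,"z":0,"ax":0,"ay":0,"az":-0.01,"jaw":200},{"x":0,"y":-0.95,"z":0,"ax":0,"ay":0,"az":-0.01,"jaw":200},{"x":0,"y":-0.95,"z":0,"ax":0,"ay":-0.4,"az":-0.01,"jaw":200},{"x":0,"y":-0.95,"z":0,"ax":0,"ay":-0.4,"az":-0.01,"jaw":200},{"x":0,"y":-0.95,"z":0,"ax":0,"ay":-0.4,"az":-0.01,"jaw":200},{"x":0,"y":-0.95,"z":0,"ax":0,"ay":-0.4,"az":-0.01,"jaw":200},{"x":0,"y":-0.95,"z":0,"ax":0,"ay":-0.4,"az":-0.01,"jaw":200},{"x":0,"y":-0.95,"z":0,"ax":0,"ay":0,"az":0,"jaw":200},{"x":0,"y":0,"z":0,"ax":0,"ay":0,"az":0,"jaw":200}]';python3 go.py .5717 -.3692 .0764 1.03 20
```

```text
time_s: 6.58
tcp_pos: [0.5714, -0.3434, 0.1218]
ee_rot: [[-0.948, -0.02, 0.317], [-0.022, 1.0, -0.003], [-0.317, -0.009, -0.948]]
wrist_force: [-1.5, 0.5, -2.0]
gripper_width: 0.415
shift [ 0.005 -0.43  -0.756] turn [ 0.057 -0.151 -0.009] | F [-1.5  0.5 -2. ] gw 0.415 t 6.575 tcp [ 0.5714 -0.3434  0.1218]
```

```bash
python3 -m inch '[{"x":0,"y":-0.43,"z":-0.3,"ax":0.05,"ay":-0.15,"az":0,"jaw":200},{"x":0,"y":0,"z":-0.45,"ax":0,"ay":0,"az":0,"jaw":200},{"x":0,"y":0,"z":0,"ax":0,"ay":0,"az":0,"jaw":200},{"x":0,"y":0,"z":0,"ax":0,"ay":0,"az":0,"jaw":200}]';python3 go.py .5717 -.3692 .0764 1.03 20; python3 shot.py wrist w7
```

```text
time_s: 7.08
tcp_pos: [0.5682, -0.3668, 0.0696]
ee_rot: [[-0.943, -0.019, 0.333], [-0.017, 1.0, 0.011], [-0.333, 0.004, -0.943]]
wrist_force: [0.0, -0.1, -0.2]
gripper_width: 0.413
shift [ 0.059 -0.04   0.113] turn [-0.024 -0.054 -0.008] | F [ 0.  -0.1 -0.2] gw 0.413 t 7.075 tcp [ 0.5682 -0.3668  0.0696]
[ 0.5678 -0.3664  0.0694] [[-0.9429, -0.0192, 0.3326], [-0.0164, 0.9998, 0.0111], [-0.3327, 0.0051, -0.943]] 0.41321641319737595 [-23.4  28.8 -10.2 -14.7 -34.1 -54.6] 7.125
```

View pics/w7.png

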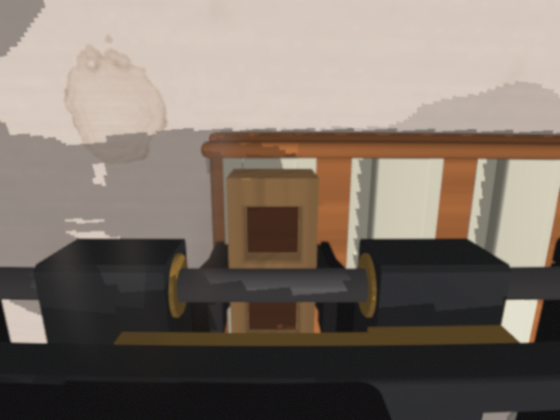

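```bash
python3 - <<'E'
from h import *
import pickle
p=pickle.load(open('pics/w7.p','rb'))
im=cv2.imread('pics/w7.png')
yaw=np.radians(1.03);a=np.radians(20)
org=np.array([.59,-.2621,0])
uy=np.array([-np.sin(yaw),np.cos(yaw),0]);ux=np.array([np.cos(yaw),np.sin(yaw),0]);z=np.array([0,0,1])
n=-np.sin(a)*ux+np.cos(a)*z; up=np.cos(a)*ux+np.sin(a)*z;mid=org+.037*z
for y in (-.082,-.062,-.01,.01):
    print(y,proj(p,[mid+up*s+uy*y for s in (-.058,-.03)]).round(1).tolist())
sat=cv2.GaussianBlur(cv2.cvtColor(im,cv2.COLOR_BGR2HSV)[:,:,1].astype(np.float32),(3,3),0)
for r in (175,190,205,220):
    v=sat[r,300:540]-85;i=np.where(np.diff(np.sign(v))!=0)[0];print(r,(300+i+v[i]/(v[i]-v[i+1])).round(1))
# ledge inner edge
g=cv2.cvtColor(im,cv2.COLOR_BGR2GRAY); print(g[130:165,400])
E
```

```text
-0.082 [[315.8, 157.2], [314.4, 206.3]]
-0.062 [[351.6, 157.3], [349.2, 206.3]]
-0.01 [[443.4, 157.7], [438.2, 206.2]]
0.01 [[477.9, 157.9], [471.7, 206.2]]
175 [350.3 441.8 474.9]
190 [349.5 440.2 472.9]
205 [348.9 438.5 471.1]
220 [348.1 436.9 469. ]
[165 139 106  79  67  65  67  69  69  68  64  60  64  73  84  89  94  98
 103 105 107 108 108 108 106 103 100 108 138 175 194 199 200 199 199]
```

```bash
python3 -m inch '[{"x":0.14,"y":-0.045,"z":-0.1,"ax":-0.02,"ay":-0.05,"az":0,"jaw":200},{"x":0.06,"y":0,"z":-0.17,"ax":0,"ay":0,"az":0,"jaw":200},{"x":0,"y":0,"z":0,"ax":0,"ay":0,"az":0,"jaw":200}]';python3 go.py .582 -.3692 .0482 1.03 20; python3 shot.py wrist w8; python3 shot.py scene s8
```

```text
time_s: 7.5
tcp_pos: [0.5821, -0.3686, 0.0542]
ee_rot: [[-0.939, -0.021, 0.344], [-0.02, 1.0, 0.007], [-0.344, -0.0, -0.939]]
wrist_force: [-0.1, 0.0, -0.7]
gripper_width: 0.415
shift [-0.002 -0.011 -0.101] turn [ 0.002  0.013 -0.018] | F [-0.1  0.  -0.7] gw 0.415 t 7.5 tcp [ 0.5821 -0.3686  0.0542]
[ 0.5823 -0.3688  0.0549] [[-0.9384, -0.0211, 0.345], [-0.0202, 0.9998, 0.0062], [-0.3451, -0.0011, -0.9386]] 0.41122219343214217 [-23.1  30.7  -9.4 -15.3 -32.3 -54. ] 7.55
[ 0.5823 -0.369   0.0552] [[-0.9382, -0.0211, 0.3454], [-0.0203, 0.9998, 0.006], [-0.3454, -0.0014, -0.9384]] 0.41021471940864657 [-23.1  30.7  -9.4 -15.3 -32.3 -54. ] 7.6
```

View pics/w8.png

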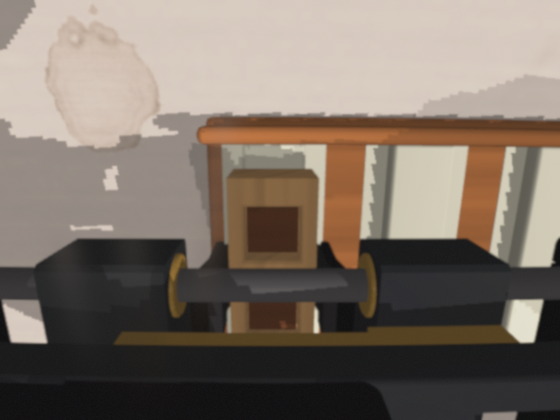

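```bash
python3 - <<'E'
import cv2
im=cv2.imread('pics/s8.png');cv2.imwrite('pics/s8z.png',cv2.resize(im[100:260,250:450],None,fx=3.7,fy=3.7,interpolation=cv2.INTER_CUBIC))
E
```

```text
(no output)
```

View pics/s8z.png

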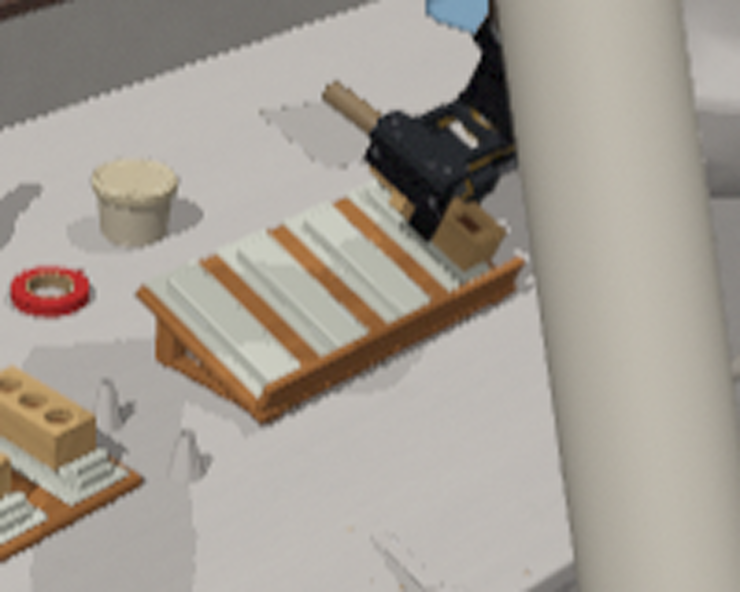

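```bash
python3 -m inch '[{"x":0.01,"y":-0.01,"z":-0.08,"ax":0,"ay":0.01,"az":-0.01,"jaw":200},{"x":0,"y":0,"z":0,"ax":0,"ay":0,"az":0,"jaw":200}]';python3 go.py .582 -.3692 .0482 1.03 20; python3 -m inch '[{"x":0.01,"y":0,"z":-0.03,"ax":0,"ay":0,"az":0,"jaw":200},{"x":0,"y":0,"z":0,"ax":0,"ay":0,"az":0,"jaw":200}]';python3 go.py .582 -.3692 .0482 1.03 20
```

```text
time_s: 7.85
tcp_pos: [0.583, -0.3698, 0.0506]
ee_rot: [[-0.939, -0.019, 0.344], [-0.018, 1.0, 0.005], [-0.344, -0.002, -0.939]]
wrist_force: [0.5, 0.4, -0.8]
gripper_width: 0.413
shift [-0.017  0.01  -0.04 ] turn [ 0.009  0.013 -0.006] | F [ 0.5  0.4 -0.8] gw 0.413 t 7.85 tcp [ 0.583  -0.3698  0.0506]
time_s: 8.1
tcp_pos: [0.5838, -0.37, 0.0491]
ee_rot: [[-0.938, -0.019, 0.345], [-0.018, 1.0, 0.005], [-0.345, -0.002, -0.939]]
wrist_force: [-0.7, -0.1, -1.7]
gripper_width: 0.412
shift [-0.03   0.014 -0.015] turn [ 0.012  0.017 -0.005] | F [-0.7 -0.1 -1.7] gw 0.412 t 8.1 tcp [ 0.5838 -0.37    0.0491]
```

```bash
python3 -m inch '[{"x":0.0,"y":0.01,"z":-0.04,"ax":0,"ay":0,"az":0,"jaw":200},{"x":0,"y":0,"z":0,"ax":0,"ay":0,"az":0,"jaw":200}]';python3 go.py .582 -.3692 .0482 1.03 20; python3 -m inch '[{"x":0.0,"y":0,"z":-0.04,"ax":0,"ay":0,"az":0,"jaw":200},{"x":0,"y":0,"z":0,"ax":0,"ay":0,"az":0,"jaw":200}]';python3 go.py .582 -.3692 .0482 1.03 20
```

```text
time_s: 8.35
tcp_pos: [0.584, -0.3702, 0.0496]
ee_rot: [[-0.938, -0.02, 0.347], [-0.02, 1.0, 0.003], [-0.347, -0.004, -0.938]]
wrist_force: [0.6, 0.1, -1.1]
gripper_width: 0.408
shift [-0.034  0.016 -0.023] turn [ 0.021  0.03  -0.009] | F [ 0.6  0.1 -1.1] gw 0.408 t 8.35 tcp [ 0.584  -0.3702  0.0496]
time_s: 8.6
tcp_pos: [0.5843, -0.3703, 0.0493]
ee_rot: [[-0.937, -0.02, 0.348], [-0.021, 1.0, 0.003], [-0.348, -0.004, -0.937]]
wrist_force: [-0.0, 0.7, -0.5]
gripper_width: 0.412
shift [-0.038  0.019 -0.019] turn [ 0.025  0.038 -0.013] | F [-0.   0.7 -0.5] gw 0.412 t 8.6 tcp [ 0.5843 -0.3703  0.0493]
```

```bash
python3 -m inch '[{"x":-0.01,"y":0.01,"z":-0.06,"ax":0.01,"ay":0.02,"az":0,"jaw":200},{"x":0,"y":0,"z":-0.05,"ax":0,"ay":0,"az":0,"jaw":200}]';python3 go.py .582 -.3692 .0482 1.03 20
```

```text
time_s: 8.85
tcp_pos: [0.5845, -0.3703, 0.0491]
ee_rot: [[-0.937, -0.022, 0.348], [-0.023, 1.0, 0.003], [-0.348, -0.005, -0.937]]
wrist_force: [-8.7, 4.3, 17.1]
gripper_width: 0.411
shift [-0.042  0.019 -0.016] turn [ 0.026  0.04  -0.025] | F [-8.7  4.3 17.1] gw 0.411 t 8.85 tcp [ 0.5845 -0.3703  0.0491]
```

```bash
python3 -m inch '[{"x":0,"y":0.01,"z":0.015,"ax":0.02,"ay":0.04,"az":-0.02,"jaw":200},{"x":-0.07,"y":0.01,"z":-0.02,"ax":0,"ay":0,"az":0,"jaw":200},{"x":-0.07,"y":0,"z":-0.025,"ax":0,"ay":0,"az":0,"jaw":200},{"x":0,"y":0,"z":0,"ax":0,"ay":0,"az":0,"jaw":200}]';python3 go.py .574 -.3692 .0446 1.03 20;
```

```text
time_s: 9.35
tcp_pos: [0.575, -0.3687, 0.0458]
ee_rot: [[-0.94, -0.019, 0.34], [-0.018, 1.0, 0.006], [-0.34, 0.0, -0.94]]
wrist_force: [-1.0, 1.6, 2.6]
gripper_width: 0.409
shift [-0.016 -0.009 -0.02 ] turn [-0.    -0.011 -0.004] | F [-1.   1.6  2.6] gw 0.409 t 9.35 tcp [ 0.575  -0.3687  0.0458]
```

```bash
python3 -m inch '[{"x":-0.05,"y":0,"z":-0.018,"ax":0,"ay":0,"az":0,"jaw":200},{"x":-0.05,"y":0,"z":-0.018,"ax":0,"ay":0,"az":0,"jaw":200}]';python3 go.py .574 -.3692 .0446 1.03 20;python3 shot.py wrist w9
```

```text
time_s: 9.6
tcp_pos: [0.5731, -0.3692, 0.0455]
ee_rot: [[-0.937, -0.018, 0.349], [-0.018, 1.0, 0.003], [-0.349, -0.003, -0.937]]
wrist_force: [8.2, 4.8, 0.6]
gripper_width: 0.411
shift [ 0.014 -0.    -0.016] turn [0.017 0.041 0.002] | F [8.2 4.8 0.6] gw 0.411 t 9.6 tcp [ 0.5731 -0.3692  0.0455]
[ 0.5731 -0.3691  0.0456] [[-0.937, -0.0177, 0.3489], [-0.0177, 0.9998, 0.0031], [-0.3489, -0.0033, -0.9372]] 0.41210728087118337 [-23.5  30.8 -10.8 -16.2 -30.7 -52.8] 9.65
```

View pics/w9.png

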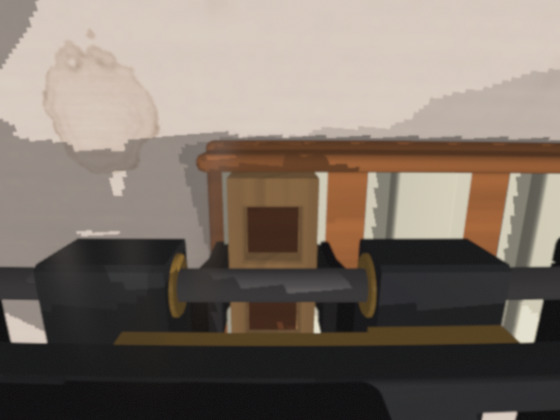

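```bash
python3 -m inch '[{"x":-0.01,"y":0,"z":-0.025,"ax":0,"ay":0.03,"az":0,"jaw":200},{"x":0,"y":0,"z":0,"ax":0,"ay":0,"az":0,"jaw":105},{"x":0,"y":0,"z":0,"ax":0,"ay":0,"az":0,"jaw":105},{"x":0,"y":0,"z":0,"ax":0,"ay":0,"az":0,"jaw":105}]';python3 go.py .574 -.3692 .0446 1.03 20; python3 shot.py wrist w10
```

```text
time_s: 10.15
tcp_pos: [0.572, -0.369, 0.044]
ee_rot: [[-0.939, -0.018, 0.343], [-0.018, 1.0, 0.004], [-0.343, -0.003, -0.939]]
wrist_force: [0.1, -0.4, 0.7]
gripper_width: 0.576
shift [ 0.034 -0.003  0.011] turn [ 0.017  0.004 -0.003] | F [ 0.1 -0.4  0.7] gw 0.576 t 10.15 tcp [ 0.572 -0.369  0.044]
[ 0.5719 -0.369   0.0439] [[-0.9393, -0.0184, 0.3425], [-0.0182, 0.9998, 0.0037], [-0.3425, -0.0028, -0.9395]] 0.5795550486644545 [-23.5  30.9 -10.9 -15.8 -30.8 -53.1] 10.2
```

View pics/w10.png

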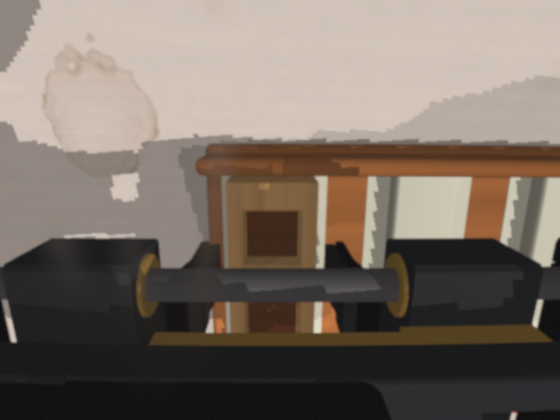

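```bash
python3 -m inch '[{"x":-0.2,"y":0,"z":0.55,"ax":0,"ay":0,"az":0,"jaw":105},{"x":-0.3,"y":0,"z":0.85,"ax":0,"ay":0,"az":0,"jaw":105},{"x":0.1,"y":0.9,"z":0.3,"ax":0,"ay":0.4,"az":-0.01,"jaw":105},{"x":0.1,"y":0.98,"z":0,"ax":0,"ay":0.4,"az":-0.01,"jaw":105},{"x":0.1,"y":0.98,"z":0,"ax":0,"ay":0.4,"az":-0.01,"jaw":105},{"x":0.1,"y":0.98,"z":0,"ax":0,"ay":0.4,"az":-0.01,"jaw":105},{"x":0.1,"y":0.98,"z":0,"ax":0,"ay":0.4,"az":-0.01,"jaw":105},{"x":0.1,"y":0.98,"z":0,"ax":0,"ay":0,"az":-0.01,"jaw":105},{"x":0.1,"y":0.98,"z":0,"ax":0,"ay":0,"az":-0.01,"jaw":105},{"x":0.1,"y":0.98,"z":0,"ax":0,"ay":0,"az":-0.01,"jaw":105},{"x":0.1,"y":0.95,"z":0,"ax":0,"ay":0,"az":-0.01,"jaw":105},{"x":0,"y":0,"z":0,"ax":0,"ay":0,"az":0,"jaw":105}]';python3 go.py .592 .165 .075 0.1 0; python3 shot.py wrist w11; python3 shot.py scene s11;python3 - <<'E'
import cv2
im=cv2.imread('pics/s11.png');cv2.imwrite('pics/s11z.png',cv2.resize(im[100:260,250:450],None,fx=3.7,fy=3.7,interpolation=cv2.INTER_CUBIC))
E
```

```text
time_s: 11.7
tcp_pos: [0.5925, 0.1674, 0.1468]
ee_rot: [[-1.0, 0.005, -0.01], [0.005, 1.0, -0.002], [0.01, -0.002, -1.0]]
wrist_force: [0.4, -0.6, 0.3]
gripper_width: 0.585
shift [-0.008 -0.04  -1.197] turn [ 0.014 -0.06   0.036] | F [ 0.4 -0.6  0.3] gw 0.585 t 11.7 tcp [0.5925 0.1674 0.1468]
[0.5921 0.1656 0.1468] [[-0.9999, 0.0064, -0.0114], [0.0064, 1.0, -0.0029], [0.0114, -0.003, -0.9999]] 0.5899339581101479 [  30.6   24.9   -6.5   -0.2  -59.3 -120.8] 11.75
[0.5919 0.1641 0.1469] [[-0.9999, 0.0081, -0.0117], [0.0082, 1.0, -0.0031], [0.0117, -0.0032, -0.9999]] 0.5914227807723633 [  30.5   24.8   -6.5   -0.2  -59.3 -120.8] 11.8
```

View pics/w11.png

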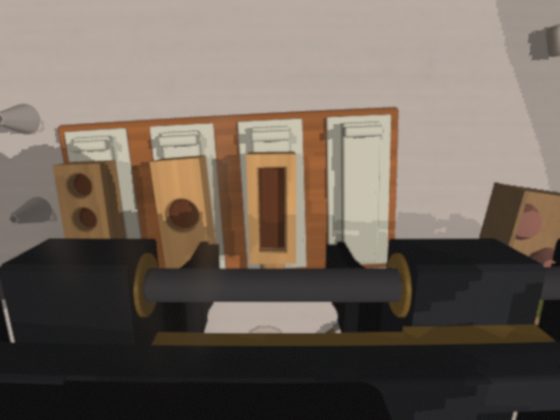

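View pics/s11z.png

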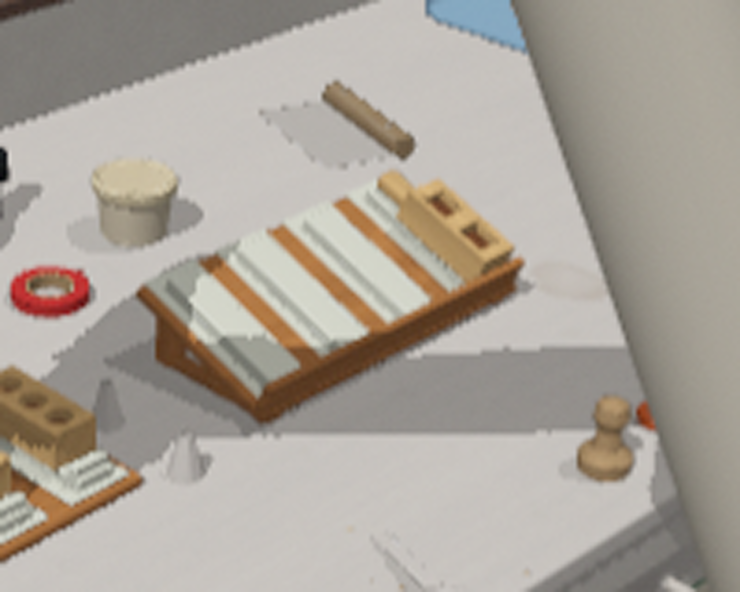

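```bash
python3 -m inch '[{"x":0,"y":0.02,"z":-0.6,"ax":0.01,"ay":-0.06,"az":0.04,"jaw":105},{"x":0,"y":0,"z":-0.6,"ax":0,"ay":0,"az":0,"jaw":105},{"x":0,"y":0,"z":0,"ax":0,"ay":0,"az":0,"jaw":105}]';python3 go.py .592 .165 .026 0.1 0
```

```text
time_s: 12.18
tcp_pos: [0.5919, 0.1606, 0.0744]
ee_rot: [[-1.0, 0.006, -0.0], [0.006, 1.0, -0.001], [0.0, -0.001, -1.0]]
wrist_force: [-0.1, -0.3, 1.7]
gripper_width: 0.587
shift [ 0.002  0.073 -0.807] turn [ 0.008 -0.001  0.046] | F [-0.1 -0.3  1.7] gw 0.587 t 12.175 tcp [0.5919 0.1606 0.0744]
```

```bash
python3 -m inch '[{"x":0,"y":0.07,"z":-0.2,"ax":0.01,"ay":0,"az":0.05,"jaw":105},{"x":0,"y":0,"z":0,"ax":0,"ay":0,"az":0,"jaw":105}]';python3 go.py .592 .165 .026 0.1 0;  python3 shot.py wrist w12
```

```text
time_s: 12.42
tcp_pos: [0.5934, 0.1639, 0.0642]
ee_rot: [[-1.0, -0.001, 0.003], [-0.001, 1.0, 0.002], [-0.003, 0.002, -1.0]]
wrist_force: [-0.0, 0.5, -0.1]
gripper_width: 0.589
shift [-0.023  0.018 -0.637] turn [-0.01   0.019  0.003] | F [-0.   0.5 -0.1] gw 0.589 t 12.425 tcp [0.5934 0.1639 0.0642]
[0.5942 0.1642 0.0652] [[-1.0, -0.0016, 0.0053], [-0.0016, 1.0, 0.0024], [-0.0053, 0.0024, -1.0]] 0.5939770070357693 [  30.5   29.5  -12.1    0.   -48.  -120.4] 12.475
```

View pics/w12.png

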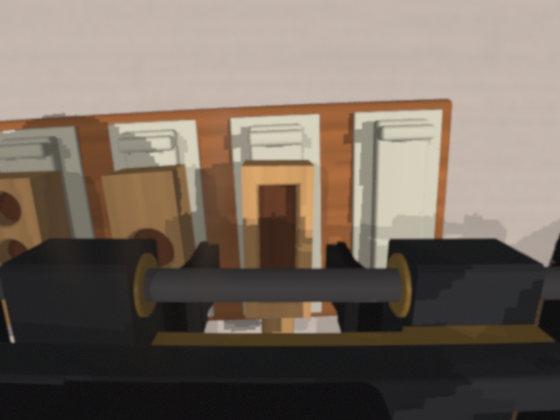

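```bash
python3 -m inch '[{"x":-0.03,"y":0.01,"z":-0.35,"ax":-0.01,"ay":0.03,"az":0,"jaw":105},{"x":0,"y":0,"z":-0.3,"ax":0,"ay":0,"az":0,"jaw":105},{"x":0,"y":0,"z":0,"ax":0,"ay":0,"az":0,"jaw":105}]';python3 go.py .592 .165 .026 0.1 0
```

```text
time_s: 12.85
tcp_pos: [0.5951, 0.166, 0.0296]
ee_rot: [[-1.0, -0.002, 0.007], [-0.002, 1.0, 0.004], [-0.007, 0.004, -1.0]]
wrist_force: [0.4, -0.4, 0.4]
gripper_width: 0.587
shift [-0.052 -0.016 -0.06 ] turn [-0.023  0.042 -0.003] | F [ 0.4 -0.4  0.4] gw 0.587 t 12.85 tcp [0.5951 0.166  0.0296]
```

```bash
python3 -m inch '[{"x":-0.06,"y":-0.02,"z":-0.08,"ax":-0.02,"ay":0.05,"az":0,"jaw":105},{"x":0,"y":0,"z":0,"ax":0,"ay":0,"az":0,"jaw":200},{"x":0,"y":0,"z":0,"ax":0,"ay":0,"az":0,"jaw":200},{"x":0,"y":0,"z":0,"ax":0,"ay":0,"az":0,"jaw":200},{"x":0,"y":0,"z":0,"ax":0,"ay":0,"az":0,"jaw":200}]';python3 go.py .592 .165 .026 0.1 0
```

```text
time_s: 13.48
tcp_pos: [0.5929, 0.1656, 0.0277]
ee_rot: [[-1.0, -0.003, 0.003], [-0.003, 1.0, 0.003], [-0.003, 0.003, -1.0]]
wrist_force: [-0.3, -1.0, -1.2]
gripper_width: 0.411
shift [-0.015 -0.01  -0.029] turn [-0.015  0.016 -0.006] | F [-0.3 -1.  -1.2] gw 0.411 t 13.475 tcp [0.5929 0.1656 0.0277]
```

```bash
python3 -m inch '[{"x":0,"y":0,"z":0.7,"ax":0,"ay":0,"az":0,"jaw":200},{"x":0,"y":0,"z":0.8,"ax":0,"ay":0,"az":0,"jaw":200},{"x":-0.03,"y":-0.9,"z":0.2,"ax":0,"ay":0,"az":0.01,"jaw":200},{"x":-0.03,"y":-0.95,"z":0,"ax":0,"ay":-0.4,"az":0.01,"jaw":200},{"x":-0.03,"y":-0.95,"z":0,"ax":0,"ay":-0.4,"az":0.01,"jaw":200},{"x":-0.03,"y":-0.95,"z":0,"ax":0,"ay":-0.4,"az":0.01,"jaw":200},{"x":-0.03,"y":-0.95,"z":0,"ax":0,"ay":-0.4,"az":0.01,"jaw":200},{"x":-0.03,"y":-0.95,"z":0,"ax":0,"ay":-0.4,"az":0.01,"jaw":200},{"x":-0.03,"y":-0.95,"z":0,"ax":0,"ay":0,"az":0.01,"jaw":200},{"x":-0.03,"y":-0.95,"z":0,"ax":0,"ay":0,"az":0.01,"jaw":200},{"x":0,"y":0,"z":0,"ax":0,"ay":0,"az":0,"jaw":200}]';python3 go.py .571 -.297 .072 1.03 20
```

```text
time_s: 14.85
tcp_pos: [0.5737, -0.3004, 0.1315]
ee_rot: [[-0.935, -0.02, 0.353], [-0.02, 1.0, 0.002], [-0.353, -0.006, -0.936]]
wrist_force: [0.5, -0.2, -1.2]
gripper_width: 0.409
shift [-0.044  0.056 -0.992] turn [ 0.031  0.069 -0.01 ] | F [ 0.5 -0.2 -1.2] gw 0.409 t 14.85 tcp [ 0.5737 -0.3004  0.1315]
```

```bash
python3 -m inch '[{"x":-0.04,"y":0.06,"z":-0.4,"ax":0.03,"ay":0.06,"az":0,"jaw":200},{"x":0,"y":0,"z":-0.4,"ax":0,"ay":0,"az":0,"jaw":200},{"x":0,"y":0,"z":0,"ax":0,"ay":0,"az":0,"jaw":200}]';python3 go.py .571 -.297 .072 1.03 20; python3 shot.py wrist w13; python3 - <<'E'
from h import *
import pickle
p=pickle.load(open('pics/w13.p','rb')); s=sense()
im=cv2.imread('pics/w13.png')
cv2.imwrite('pics/w13z.png',cv2.resize(im[120:275,180:370],None,fx=4,fy=4,interpolation=cv2.INTER_CUBIC))
E
```

```text
time_s: 15.22
tcp_pos: [0.5685, -0.2932, 0.0782]
ee_rot: [[-0.941, -0.021, 0.337], [-0.019, 1.0, 0.01], [-0.337, 0.003, -0.941]]
wrist_force: [0.0, 0.1, -1.1]
gripper_width: 0.41
shift [ 0.041 -0.064 -0.104] turn [-0.019 -0.03  -0.017] | F [ 0.   0.1 -1.1] gw 0.41 t 15.225 tcp [ 0.5685 -0.2932  0.0782]
[ 0.5695 -0.2935  0.0796] [[-0.9405, -0.0215, 0.3392], [-0.0195, 0.9998, 0.0093], [-0.3394, 0.0022, -0.9407]] 0.4123127659435819 [-16.   24.8 -17.  -11.9 -29.8 -63.4] 15.275
```

View pics/w13z.png

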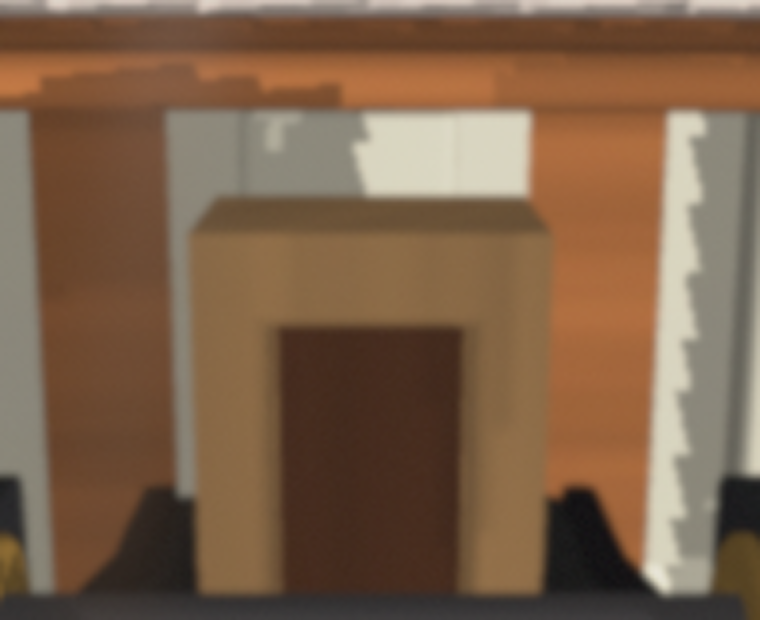

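```bash
python3 -m inch '[{"x":0.09,"y":-0.06,"z":-0.24,"ax":-0.01,"ay":-0.02,"az":-0.01,"jaw":200},{"x":0.06,"y":0,"z":-0.24,"ax":0,"ay":0,"az":0,"jaw":200},{"x":0,"y":0,"z":0,"ax":0,"ay":0,"az":0,"jaw":200}]';python3 go.py .5795 -.297 .0482 1.03 20
```

```text
time_s: 15.65
tcp_pos: [0.5808, -0.296, 0.0505]
ee_rot: [[-0.938, -0.023, 0.346], [-0.022, 1.0, 0.007], [-0.346, -0.001, -0.938]]
wrist_force: [-0.6, 0.2, 0.3]
gripper_width: 0.414
shift [-0.022 -0.017 -0.039] turn [ 0.006  0.022 -0.027] | F [-0.6  0.2  0.3] gw 0.414 t 15.65 tcp [ 0.5808 -0.296   0.0505]
```

```bash
python3 -m inch '[{"x":0,"y":-0.02,"z":-0.05,"ax":0,"ay":0.02,"az":-0.03,"jaw":200},{"x":0,"y":0,"z":-0.04,"ax":0,"ay":0,"az":0,"jaw":200}]';python3 go.py .5795 -.297 .0482 1.03 20
```

```text
time_s: 15.9
tcp_pos: [0.5809, -0.2961, 0.0503]
ee_rot: [[-0.939, -0.021, 0.344], [-0.02, 1.0, 0.006], [-0.344, -0.001, -0.939]]
wrist_force: [-8.0, 1.3, 10.2]
gripper_width: 0.412
shift [-0.024 -0.015 -0.035] turn [ 0.006  0.011 -0.018] | F [-8.   1.3 10.2] gw 0.412 t 15.9 tcp [ 0.5809 -0.2961  0.0503]
```

```bash
python3 -m inch '[{"x":0,"y":-0.015,"z":0.01,"ax":0,"ay":0.01,"az":-0.02,"jaw":200},{"x":-0.07,"y":0,"z":-0.022,"ax":0,"ay":0,"az":0,"jaw":200},{"x":-0.07,"y":0,"z":-0.025,"ax":0,"ay":0,"az":0,"jaw":200}]';python3 go.py .572 -.297 .0469 1.03 20;
```

```text
time_s: 16.27
tcp_pos: [0.5724, -0.297, 0.0483]
ee_rot: [[-0.939, -0.017, 0.343], [-0.017, 1.0, 0.005], [-0.343, -0.001, -0.939]]
wrist_force: [0.1, -0.2, -1.1]
gripper_width: 0.412
shift [-0.007 -0.    -0.024] turn [0.007 0.007 0.004] | F [ 0.1 -0.2 -1.1] gw 0.412 t 16.275 tcp [ 0.5724 -0.297   0.0483]
```

```bash
python3 -m inch '[{"x":-0.05,"y":0,"z":-0.03,"ax":0,"ay":0,"az":0,"jaw":200},{"x":-0.05,"y":0,"z":-0.03,"ax":0,"ay":0,"az":0,"jaw":200}]';python3 go.py .572 -.297 .0469 1.03 20;
```

```text
time_s: 16.52
tcp_pos: [0.5708, -0.2978, 0.0471]
ee_rot: [[-0.936, -0.017, 0.353], [-0.018, 1.0, 0.001], [-0.353, -0.005, -0.936]]
wrist_force: [5.6, 4.2, 4.0]
gripper_width: 0.412
shift [ 0.02   0.013 -0.004] turn [0.027 0.065 0.005] | F [5.6 4.2 4. ] gw 0.412 t 16.525 tcp [ 0.5708 -0.2978  0.0471]
```

```bash
python3 -m inch '[{"x":-0.02,"y":0.01,"z":-0.03,"ax":0.02,"ay":0.05,"az":0,"jaw":200},{"x":-0.01,"y":0,"z":-0.01,"ax":0,"ay":0,"az":0,"jaw":105},{"x":0,"y":0,"z":0,"ax":0,"ay":0,"az":0,"jaw":105},{"x":0,"y":0,"z":0,"ax":0,"ay":0,"az":0,"jaw":105}]';python3 go.py .572 -.297 .0469 1.03 20; python3 shot.py wrist w14
```

```text
time_s: 17.02
tcp_pos: [0.568, -0.2974, 0.0443]
ee_rot: [[-0.939, -0.017, 0.342], [-0.017, 1.0, 0.005], [-0.342, -0.001, -0.94]]
wrist_force: [0.4, 0.2, 0.2]
gripper_width: 0.574
shift [0.067 0.006 0.043] turn [0.005 0.002 0.004] | F [0.4 0.2 0.2] gw 0.574 t 17.025 tcp [ 0.568  -0.2974  0.0443]
[ 0.5679 -0.2973  0.0443] [[-0.9394, -0.0173, 0.3423], [-0.0166, 0.9998, 0.0052], [-0.3423, -0.0008, -0.9396]] 0.5803633417610798 [-16.5  27.6 -18.2 -13.7 -25.6 -61.1] 17.075
```

View pics/w14.png

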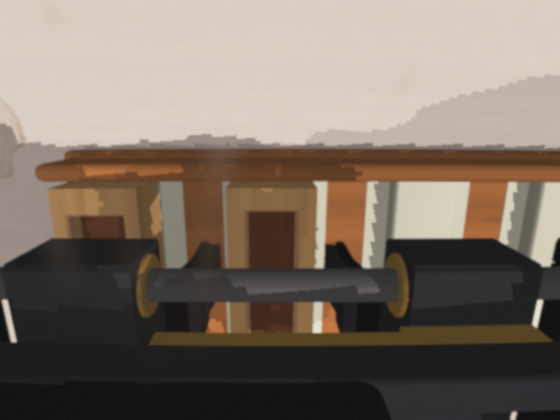

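```bash
python3 -m inch '[{"x":-0.2,"y":0,"z":0.55,"ax":0,"ay":0,"az":0,"jaw":105},{"x":-0.3,"y":0,"z":0.85,"ax":0,"ay":0,"az":0,"jaw":105},{"x":0.12,"y":0.9,"z":0.3,"ax":0,"ay":0.4,"az":0.05,"jaw":105},{"x":0.12,"y":0.98,"z":0,"ax":0,"ay":0.4,"az":0.05,"jaw":105},{"x":0.12,"y":0.98,"z":0,"ax":0,"ay":0.4,"az":0.05,"jaw":105},{"x":0.12,"y":0.98,"z":0,"ax":0,"ay":0.4,"az":0.05,"jaw":105},{"x":0.12,"y":0.98,"z":0,"ax":0,"ay":0.4,"az":0.05,"jaw":105},{"x":0.12,"y":0.98,"z":0,"ax":0,"ay":0,"az":0.05,"jaw":105},{"x":0.12,"y":0.7,"z":0,"ax":0,"ay":0,"az":0.05,"jaw":105},{"x":0,"y":0,"z":0,"ax":0,"ay":0,"az":0,"jaw":105}]';python3 go.py .5955 .0985 .066 3.9 0
```

```text
time_s: 18.32
tcp_pos: [0.5842, 0.1028, 0.1468]
ee_rot: [[-0.997, -0.072, -0.015], [-0.072, 0.997, 0.008], [0.015, 0.009, -1.0]]
wrist_force: [-1.0, 0.8, -0.9]
gripper_width: 0.588
shift [ 0.189 -0.072 -1.346] turn [-0.048 -0.088 -0.025] | F [-1.   0.8 -0.9] gw 0.588 t 18.325 tcp [0.5842 0.1028 0.1468]
```

```bash
python3 -m inch '[{"x":0.09,"y":-0.07,"z":-0.6,"ax":-0.04,"ay":-0.08,"az":-0.02,"jaw":105},{"x":0.09,"y":0,"z":-0.6,"ax":0,"ay":0,"az":0,"jaw":105},{"x":0,"y":0,"z":0,"ax":0,"ay":0,"az":0,"jaw":105}]';python3 go.py .5955 .0985 .066 3.9 0; python3 shot.py wrist w15
```

```text
time_s: 18.7
tcp_pos: [0.5943, 0.0969, 0.0734]
ee_rot: [[-0.998, -0.068, -0.002], [-0.068, 0.998, 0.001], [0.002, 0.001, -1.0]]
wrist_force: [0.1, 0.1, 0.7]
gripper_width: 0.587
shift [ 0.021  0.027 -0.123] turn [-0.004 -0.009 -0.001] | F [0.1 0.1 0.7] gw 0.587 t 18.7 tcp [0.5943 0.0969 0.0734]
[0.5956 0.0973 0.0753] [[-0.9976, -0.0687, 0.0021], [-0.0687, 0.9976, 0.0017], [-0.0022, 0.0016, -1.0]] 0.5868396984433141 [ 2.460e+01  2.790e+01 -1.340e+01 -1.000e-01 -4.860e+01 -1.106e+02] 18.75
```

View pics/w15.png

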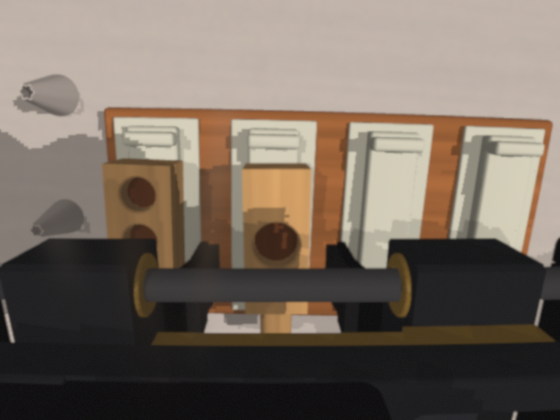

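Mould 2 (one round cavity) is centred between the fingers (cols 243–310 vs fingers 205–345). Descend and grip.

```bash
python3 -m inch '[{"x":0,"y":0.02,"z":-0.4,"ax":0,"ay":0,"az":0,"jaw":105},{"x":0,"y":0,"z":-0.42,"ax":0,"ay":0,"az":0,"jaw":105},{"x":0,"y":0,"z":0,"ax":0,"ay":0,"az":0,"jaw":105}]';python3 go.py .5955 .0985 .026 3.9 0
```

```text
time_s: 19.12
tcp_pos: [0.5988, 0.0977, 0.0314]
ee_rot: [[-0.998, -0.068, 0.011], [-0.068, 0.998, 0.004], [-0.012, 0.004, -1.0]]
wrist_force: [-0.2, 0.2, 0.1]
gripper_width: 0.588
shift [-0.055  0.013 -0.091] turn [-0.025  0.065  0.002] | F [-0.2  0.2  0.1] gw 0.588 t 19.125 tcp [0.5988 0.0977 0.0314]
```

```bash
python3 -m inch '[{"x":-0.06,"y":0.015,"z":-0.11,"ax":-0.03,"ay":0.07,"az":0,"jaw":105},{"x":0,"y":0,"z":0,"ax":0,"ay":0,"az":0,"jaw":200},{"x":0,"y":0,"z":0,"ax":0,"ay":0,"az":0,"jaw":200},{"x":0,"y":0,"z":0,"ax":0,"ay":0,"az":0,"jaw":200},{"x":0,"y":0,"z":0,"ax":0,"ay":0,"az":0,"jaw":200}]';python3 go.py .5955 .0985 .026 3.9 0
```

```text
time_s: 19.75
tcp_pos: [0.5977, 0.0993, 0.0298]
ee_rot: [[-0.998, -0.068, 0.006], [-0.068, 0.998, 0.002], [-0.006, 0.001, -1.0]]
wrist_force: [0.1, -0.4, -1.0]
gripper_width: 0.412
shift [-0.037 -0.014 -0.063] turn [-0.009  0.035 -0.001] | F [ 0.1 -0.4 -1. ] gw 0.412 t 19.75 tcp [0.5977 0.0993 0.0298]
```

```bash
python3 -m inch '[{"x":0,"y":0,"z":0.7,"ax":0,"ay":0,"az":0,"jaw":200},{"x":0,"y":0,"z":0.8,"ax":0,"ay":0,"az":0,"jaw":200},{"x":-0.08,"y":-0.85,"z":0.2,"ax":0,"ay":-0.4,"az":-0.05,"jaw":200},{"x":-0.08,"y":-0.92,"z":0,"ax":0,"ay":-0.4,"az":-0.05,"jaw":200},{"x":-0.08,"y":-0.92,"z":0,"ax":0,"ay":-0.4,"az":-0.05,"jaw":200},{"x":-0.08,"y":-0.92,"z":0,"ax":0,"ay":-0.4,"az":-0.05,"jaw":200},{"x":-0.08,"y":-0.92,"z":0,"ax":0,"ay":-0.4,"az":-0.05,"jaw":200},{"x":0,"y":-0.85,"z":0,"ax":0,"ay":0,"az":-0.02,"jaw":200},{"x":0,"y":0,"z":0,"ax":0,"ay":0,"az":0,"jaw":200}]';python3 go.py .569 -.2252 .0754 1.03 20
```

```text
time_s: 20.88
tcp_pos: [0.5706, -0.2318, 0.1348]
ee_rot: [[-0.934, -0.019, 0.358], [-0.024, 1.0, -0.011], [-0.358, -0.019, -0.934]]
wrist_force: [0.0, 0.8, -0.3]
gripper_width: 0.413
shift [-0.027  0.11  -0.99 ] turn [ 0.106  0.098 -0.005] | F [ 0.   0.8 -0.3] gw 0.413 t 20.875 tcp [ 0.5706 -0.2318  0.1348]
```

```bash
python3 -m inch '[{"x":-0.02,"y":0.1,"z":-0.4,"ax":0.1,"ay":0.08,"az":0,"jaw":200},{"x":0,"y":0,"z":-0.45,"ax":0,"ay":0,"az":0,"jaw":200},{"x":0,"y":0,"z":0,"ax":0,"ay":0,"az":0,"jaw":200}]';python3 go.py .569 -.2252 .0754 1.03 20; python3 shot.py wrist w16
```

```text
time_s: 21.25
tcp_pos: [0.5676, -0.2225, 0.0791]
ee_rot: [[-0.94, -0.02, 0.34], [-0.018, 1.0, 0.009], [-0.34, 0.002, -0.941]]
wrist_force: [-0.5, -0.6, -0.5]
gripper_width: 0.414
shift [ 0.024 -0.044 -0.061] turn [-0.014 -0.015 -0.012] | F [-0.5 -0.6 -0.5] gw 0.414 t 21.25 tcp [ 0.5676 -0.2225  0.0791]
[ 0.5688 -0.2228  0.0806] [[-0.9394, -0.0208, 0.3423], [-0.019, 0.9998, 0.0084], [-0.3424, 0.0014, -0.9396]] 0.409792907634453 [ -8.   21.9 -23.7  -7.7 -24.9 -74.4] 21.3
```

View pics/w16.png

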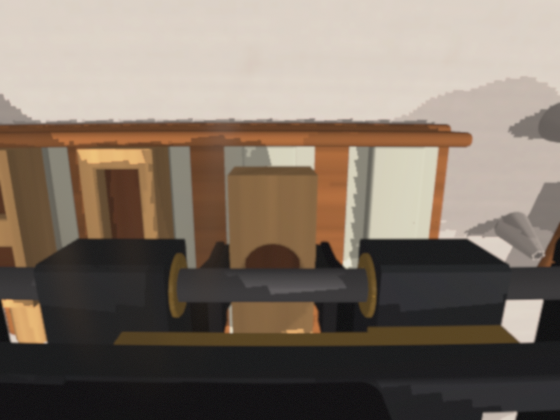

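```bash
python3 -m inch '[{"x":0.08,"y":-0.05,"z":-0.22,"ax":-0.01,"ay":-0.01,"az":-0.01,"jaw":200},{"x":0.06,"y":0,"z":-0.2,"ax":0,"ay":0,"az":0,"jaw":200},{"x":0,"y":0,"z":0,"ax":0,"ay":0,"az":0,"jaw":200}]';python3 go.py .5777 -.2252 .0519 1.03 20
```

```text
time_s: 21.68
tcp_pos: [0.5792, -0.2245, 0.0549]
ee_rot: [[-0.938, -0.022, 0.346], [-0.021, 1.0, 0.007], [-0.346, -0.001, -0.938]]
wrist_force: [-0.0, 1.0, -0.1]
gripper_width: 0.409
shift [-0.025 -0.011 -0.05 ] turn [ 0.005  0.025 -0.021] | F [-0.   1.  -0.1] gw 0.409 t 21.675 tcp [ 0.5792 -0.2245  0.0549]
```

```bash
python3 -m inch '[{"x":0,"y":-0.015,"z":-0.05,"ax":0,"ay":0.02,"az":-0.02,"jaw":200},{"x":0,"y":0,"z":-0.04,"ax":0,"ay":0,"az":0,"jaw":200}]';python3 go.py .5777 -.2252 .0519 1.03 20
```

```text
time_s: 21.92
tcp_pos: [0.5797, -0.2254, 0.0525]
ee_rot: [[-0.939, -0.019, 0.345], [-0.019, 1.0, 0.005], [-0.345, -0.001, -0.939]]
wrist_force: [-12.1, 4.9, 23.0]
gripper_width: 0.412
shift [-0.033  0.003 -0.01 ] turn [ 0.008  0.017 -0.007] | F [-12.1   4.9  23. ] gw 0.412 t 21.925 tcp [ 0.5797 -0.2254  0.0525]
```

```bash
python3 -m inch '[{"x":0,"y":0,"z":0.01,"ax":0,"ay":0.01,"az":0,"jaw":200},{"x":-0.07,"y":0,"z":-0.022,"ax":0,"ay":0,"az":0,"jaw":200},{"x":-0.07,"y":0,"z":-0.025,"ax":0,"ay":0,"az":0,"jaw":200}]';python3 go.py .5702 -.2252 .0492 1.03 20; python3 -m inch '[{"x":-0.05,"y":0,"z":-0.03,"ax":0,"ay":0.01,"az":0,"jaw":200},{"x":-0.05,"y":0,"z":-0.03,"ax":0,"ay":0,"az":0,"jaw":200}]';python3 go.py .5702 -.2252 .0492 1.03 20
```

```text
time_s: 22.3
tcp_pos: [0.5715, -0.2257, 0.0517]
ee_rot: [[-0.938, -0.019, 0.346], [-0.018, 1.0, 0.005], [-0.346, -0.002, -0.938]]
wrist_force: [-0.8, -0.5, -0.8]
gripper_width: 0.412
shift [-0.021  0.009 -0.042] turn [ 0.01   0.022 -0.005] | F [-0.8 -0.5 -0.8] gw 0.412 t 22.3 tcp [ 0.5715 -0.2257  0.0517]
time_s: 22.55
tcp_pos: [0.5695, -0.2263, 0.0504]
ee_rot: [[-0.935, -0.019, 0.353], [-0.019, 1.0, 0.003], [-0.353, -0.004, -0.935]]
wrist_force: [5.9, 2.9, 4.3]
gripper_width: 0.41
shift [ 0.012  0.018 -0.02 ] turn [ 0.024  0.07  -0.005] | F [5.9 2.9 4.3] gw 0.41 t 22.55 tcp [ 0.5695 -0.2263  0.0504]
```

Ledge contact (Fx +5.9 N) at the expected place. Level the tilt with a slight press, then release.

```bash
python3 -m inch '[{"x":-0.02,"y":0.015,"z":-0.03,"ax":0.02,"ay":0.05,"az":0,"jaw":200},{"x":-0.01,"y":0,"z":-0.015,"ax":0,"ay":0,"az":0,"jaw":105},{"x":0,"y":0,"z":0,"ax":0,"ay":0,"az":0,"jaw":105},{"x":0,"y":0,"z":0,"ax":0,"ay":0,"az":0,"jaw":105}]';python3 go.py .5702 -.2252 .0492 1.03 20; python3 shot.py wrist w17
```

```text
time_s: 23.05
tcp_pos: [0.5651, -0.2252, 0.0459]
ee_rot: [[-0.941, -0.019, 0.339], [-0.017, 1.0, 0.007], [-0.339, 0.001, -0.941]]
wrist_force: [1.2, 0.7, -0.2]
gripper_width: 0.574
shift [ 0.086 -0.001  0.056] turn [-0.004 -0.016 -0.005] | F [ 1.2  0.7 -0.2] gw 0.574 t 23.05 tcp [ 0.5651 -0.2252  0.0459]
[ 0.565  -0.2252  0.0458] [[-0.9405, -0.0187, 0.3392], [-0.0173, 0.9998, 0.0071], [-0.3392, 0.0008, -0.9407]] 0.5751377428137409 [ -8.4  24.8 -25.1  -9.2 -20.7 -72.5] 23.1
```

View pics/w17.png

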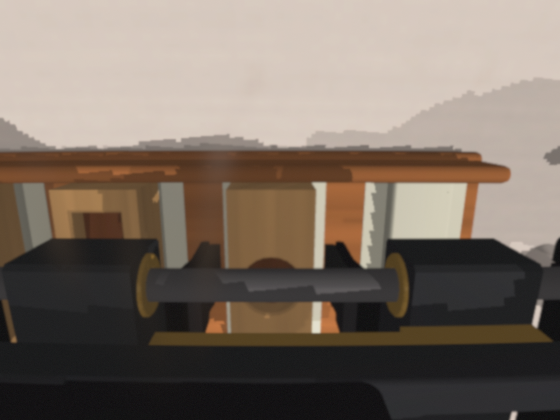

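```bash
python3 -m inch '[{"x":-0.2,"y":0,"z":0.55,"ax":0,"ay":0,"az":0,"jaw":105},{"x":-0.3,"y":0,"z":0.85,"ax":0,"ay":0,"az":0,"jaw":105},{"x":0.22,"y":0.75,"z":0.3,"ax":0,"ay":0.4,"az":0.01,"jaw":105},{"x":0.22,"y":0.86,"z":0,"ax":0,"ay":0.4,"az":0.01,"jaw":105},{"x":0.22,"y":0.86,"z":0,"ax":0,"ay":0.4,"az":0.01,"jaw":105},{"x":0.22,"y":0.86,"z":0,"ax":0,"ay":0.4,"az":0.01,"jaw":105},{"x":0.22,"y":0.8,"z":0,"ax":0,"ay":0.35,"az":0.01,"jaw":105},{"x":0,"y":0,"z":0,"ax":0,"ay":0,"az":0,"jaw":105}]';python3 go.py .597 .0234 .066 1.3 0
```

```text
time_s: 24.1
tcp_pos: [0.5968, 0.0288, 0.1489]
ee_rot: [[-1.0, -0.021, -0.011], [-0.021, 1.0, 0.006], [0.011, 0.006, -1.0]]
wrist_force: [-1.0, -1.5, -0.1]
gripper_width: 0.589
shift [ 0.003 -0.09  -1.382] turn [-0.034 -0.065  0.01 ] | F [-1.  -1.5 -0.1] gw 0.589 t 24.1 tcp [0.5968 0.0288 0.1489]
```

```bash
python3 -m inch '[{"x":0,"y":-0.08,"z":-0.6,"ax":-0.03,"ay":-0.06,"az":0.01,"jaw":105},{"x":0,"y":0,"z":-0.65,"ax":0,"ay":0,"az":0,"jaw":105},{"x":0,"y":0,"z":0,"ax":0,"ay":0,"az":0,"jaw":105}]';python3 go.py .597 .0234 .066 1.3 0; python3 shot.py wrist w18
```

```text
time_s: 24.48
tcp_pos: [0.5951, 0.0226, 0.0722]
ee_rot: [[-1.0, -0.022, -0.002], [-0.022, 1.0, 0.0], [0.002, 0.0, -1.0]]
wrist_force: [0.7, -0.0, 0.4]
gripper_width: 0.589
shift [ 0.032  0.014 -0.103] turn [-0.001 -0.009  0.001] | F [ 0.7 -0.   0.4] gw 0.589 t 24.475 tcp [0.5951 0.0226 0.0722]
[0.5969 0.0229 0.0743] [[-0.9997, -0.0231, 0.0028], [-0.0231, 0.9997, 0.0008], [-0.0028, 0.0007, -1.0]] 0.5904008777620727 [  17.7   27.4  -14.4    0.   -48.  -106.4] 24.525
```

View pics/w18.png

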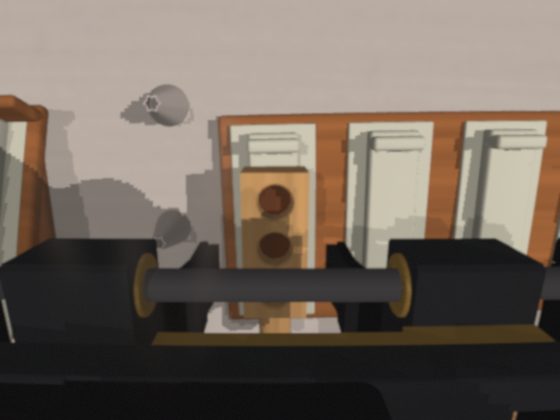

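```bash
python3 -m inch '[{"x":-0.02,"y":0.01,"z":-0.4,"ax":0,"ay":0.02,"az":0,"jaw":105},{"x":0,"y":0,"z":-0.42,"ax":0,"ay":0,"az":0,"jaw":105},{"x":0,"y":0,"z":0,"ax":0,"ay":0,"az":0,"jaw":105}]';python3 go.py .597 .0234 .026 1.3 0
```

```text
time_s: 24.9
tcp_pos: [0.5995, 0.0226, 0.0309]
ee_rot: [[-1.0, -0.023, 0.01], [-0.023, 1.0, 0.002], [-0.01, 0.002, -1.0]]
wrist_force: [-0.4, 0.5, 0.3]
gripper_width: 0.588
shift [-0.042  0.013 -0.082] turn [-0.014  0.059 -0.001] | F [-0.4  0.5  0.3] gw 0.588 t 24.9 tcp [0.5995 0.0226 0.0309]
```

```bash
python3 -m inch '[{"x":-0.05,"y":0.015,"z":-0.13,"ax":-0.01,"ay":0.07,"az":0,"jaw":105},{"x":0,"y":0,"z":-0.04,"ax":0,"ay":0,"az":0,"jaw":105},{"x":0,"y":0,"z":0,"ax":0,"ay":0,"az":0,"jaw":200},{"x":0,"y":0,"z":0,"ax":0,"ay":0,"az":0,"jaw":200},{"x":0,"y":0,"z":0,"ax":0,"ay":0,"az":0,"jaw":200},{"x":0,"y":0,"z":0,"ax":0,"ay":0,"az":0,"jaw":200}]';python3 go.py .597 .0234 .026 1.3 0
```

```text
time_s: 25.65
tcp_pos: [0.5993, 0.0239, 0.0254]
ee_rot: [[-1.0, -0.023, 0.006], [-0.023, 1.0, 0.002], [-0.006, 0.002, -1.0]]
wrist_force: [0.8, -0.7, 0.4]
gripper_width: 0.417
shift [-0.039 -0.008  0.01 ] turn [-0.013  0.032 -0.003] | F [ 0.8 -0.7  0.4] gw 0.417 t 25.65 tcp [0.5993 0.0239 0.0254]
```

```bash
python3 -m inch '[{"x":0,"y":0,"z":0.7,"ax":0,"ay":0,"az":0,"jaw":200},{"x":0,"y":0,"z":0.85,"ax":0,"ay":0,"az":0,"jaw":200},{"x":-0.1,"y":-0.55,"z":0.2,"ax":0,"ay":-0.4,"az":0,"jaw":200},{"x":-0.1,"y":-0.6,"z":0,"ax":0,"ay":-0.4,"az":0,"jaw":200},{"x":-0.1,"y":-0.6,"z":0,"ax":0,"ay":-0.4,"az":0,"jaw":200},{"x":-0.1,"y":-0.6,"z":0,"ax":0,"ay":-0.4,"az":0,"jaw":200},{"x":-0.1,"y":-0.6,"z":0,"ax":0,"ay":-0.4,"az":0,"jaw":200},{"x":0,"y":0,"z":0,"ax":0,"ay":0,"az":0,"jaw":200}]';python3 go.py .5694 -.1532 .0711 1.03 20
```

```text
time_s: 26.65
tcp_pos: [0.5663, -0.1575, 0.1327]
ee_rot: [[-0.935, -0.023, 0.355], [-0.025, 1.0, 0.0], [-0.355, -0.009, -0.935]]
wrist_force: [0.3, -0.4, -0.5]
gripper_width: 0.411
shift [ 0.052  0.072 -1.026] turn [ 0.048  0.081 -0.031] | F [ 0.3 -0.4 -0.5] gw 0.411 t 26.65 tcp [ 0.5663 -0.1575  0.1327]
```

```bash
python3 -m inch '[{"x":0.05,"y":0.06,"z":-0.4,"ax":0.04,"ay":0.07,"az":-0.03,"jaw":200},{"x":0,"y":0,"z":-0.5,"ax":0,"ay":0,"az":0,"jaw":200},{"x":0,"y":0,"z":0,"ax":0,"ay":0,"az":0,"jaw":200}]';python3 go.py .5780 -.1532 .0476 1.03 20; python3 shot.py wrist w19
```

```text
time_s: 27.02
tcp_pos: [0.5704, -0.1535, 0.0788]
ee_rot: [[-0.938, -0.019, 0.345], [-0.018, 1.0, 0.005], [-0.345, -0.002, -0.939]]
wrist_force: [-0.2, -1.1, 0.3]
gripper_width: 0.41
shift [ 0.126  0.005 -0.52 ] turn [ 0.009  0.019 -0.003] | F [-0.2 -1.1  0.3] gw 0.41 t 27.025 tcp [ 0.5704 -0.1535  0.0788]
[ 0.572  -0.1535  0.0806] [[-0.937, -0.0193, 0.3487], [-0.0189, 0.9998, 0.0046], [-0.3487, -0.0023, -0.9372]] 0.4076613484821732 [  0.6  20.  -30.1  -0.2 -19.5 -89.3] 27.075
```

View pics/w19.png

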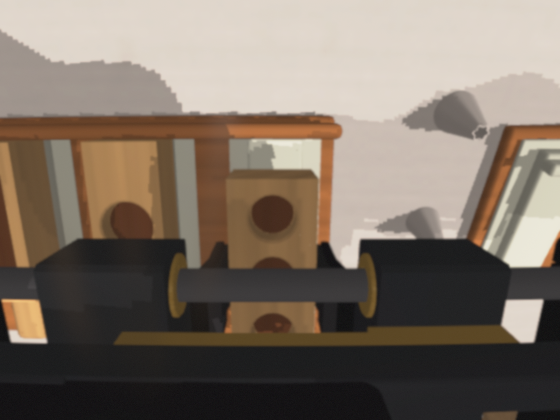

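```bash
python3 -m inch '[{"x":0.04,"y":0.005,"z":-0.25,"ax":0.01,"ay":0.03,"az":0,"jaw":200},{"x":0.04,"y":0,"z":-0.24,"ax":0,"ay":0,"az":0,"jaw":200},{"x":0,"y":0,"z":0,"ax":0,"ay":0,"az":0,"jaw":200}]';python3 go.py .578 -.1532 .0476 1.03 20
```

```text
time_s: 27.45
tcp_pos: [0.5794, -0.1526, 0.052]
ee_rot: [[-0.937, -0.021, 0.348], [-0.02, 1.0, 0.007], [-0.348, -0.001, -0.938]]
wrist_force: [-0.2, -1.0, -0.2]
gripper_width: 0.41
shift [-0.023 -0.011 -0.074] turn [ 0.004  0.036 -0.017] | F [-0.2 -1.  -0.2] gw 0.41 t 27.45 tcp [ 0.5794 -0.1526  0.052 ]
```

```bash
python3 -m inch '[{"x":0,"y":-0.01,"z":-0.06,"ax":0,"ay":0.03,"az":-0.02,"jaw":200},{"x":0,"y":0,"z":-0.045,"ax":0,"ay":0,"az":0,"jaw":200}]';python3 go.py .578 -.1532 .0476 1.03 20
```

```text
time_s: 27.7
tcp_pos: [0.5799, -0.1531, 0.0489]
ee_rot: [[-0.938, -0.018, 0.345], [-0.017, 1.0, 0.005], [-0.345, -0.001, -0.938]]
wrist_force: [-18.2, 5.2, 32.3]
gripper_width: 0.41
shift [-0.032 -0.001 -0.021] turn [ 0.006  0.021 -0.001] | F [-18.2   5.2  32.3] gw 0.41 t 27.7 tcp [ 0.5799 -0.1531  0.0489]
```

```bash
python3 -m inch '[{"x":0,"y":0,"z":0.01,"ax":0,"ay":0.02,"az":0,"jaw":200},{"x":-0.07,"y":0,"z":-0.022,"ax":0,"ay":0,"az":0,"jaw":200},{"x":-0.07,"y":0,"z":-0.025,"ax":0,"ay":0,"az":0,"jaw":200}]';python3 go.py .5705 -.1532 .0449 1.03 20; python3 -m inch '[{"x":-0.05,"y":0,"z":-0.03,"ax":0,"ay":0.01,"az":0,"jaw":200},{"x":-0.05,"y":0,"z":-0.03,"ax":0,"ay":0,"az":0,"jaw":200}]';python3 go.py .5705 -.1532 .0449 1.03 20
```

```text
time_s: 28.08
tcp_pos: [0.5717, -0.1532, 0.0481]
ee_rot: [[-0.939, -0.018, 0.345], [-0.017, 1.0, 0.005], [-0.345, -0.001, -0.939]]
wrist_force: [-0.0, -0.7, -0.5]
gripper_width: 0.411
shift [-0.021  0.    -0.053] turn [0.007 0.017 0.   ] | F [-0.  -0.7 -0.5] gw 0.411 t 28.075 tcp [ 0.5717 -0.1532  0.0481]
time_s: 28.32
tcp_pos: [0.5689, -0.1533, 0.0461]
ee_rot: [[-0.936, -0.019, 0.351], [-0.018, 1.0, 0.005], [-0.351, -0.002, -0.936]]
wrist_force: [5.2, 0.4, 4.2]
gripper_width: 0.409
shift [ 0.026  0.001 -0.019] turn [ 0.011  0.053 -0.005] | F [5.2 0.4 4.2] gw 0.409 t 28.325 tcp [ 0.5689 -0.1533  0.0461]
```

```bash
python3 -m inch '[{"x":-0.02,"y":0,"z":-0.03,"ax":0.01,"ay":0.05,"az":0,"jaw":200},{"x":-0.01,"y":0,"z":-0.01,"ax":0,"ay":0,"az":0,"jaw":105},{"x":0,"y":0,"z":0,"ax":0,"ay":0,"az":0,"jaw":105},{"x":0,"y":0,"z":0,"ax":0,"ay":0,"az":0,"jaw":105}]';python3 go.py .5705 -.1532 .0449 1.03 20; python3 shot.py wrist w20
```

```text
time_s: 28.82
tcp_pos: [0.5646, -0.1533, 0.0419]
ee_rot: [[-0.942, -0.018, 0.336], [-0.017, 1.0, 0.007], [-0.336, 0.001, -0.942]]
wrist_force: [0.2, 0.2, 0.7]
gripper_width: 0.577
shift [0.099 0.001 0.05 ] turn [-0.003 -0.034 -0.001] | F [0.2 0.2 0.7] gw 0.577 t 28.825 tcp [ 0.5646 -0.1533  0.0419]
[ 0.5645 -0.1533  0.0419] [[-0.9416, -0.0181, 0.3364], [-0.0168, 0.9998, 0.0067], [-0.3364, 0.0007, -0.9417]] 0.5777471596729006 [  0.6  23.3 -32.3  -0.8 -14.8 -88.8] 28.875
```

View pics/w20.png

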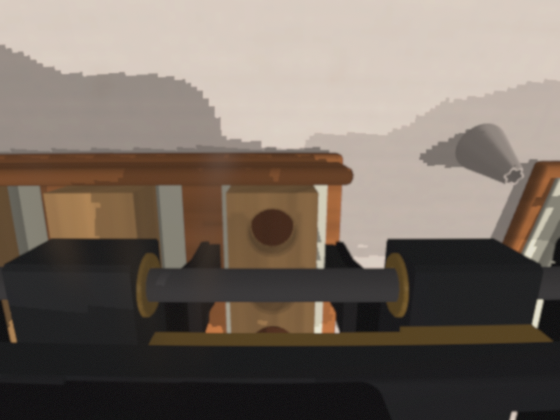

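```bash
python3 -m inch '[{"x":-0.2,"y":0,"z":0.55,"ax":0,"ay":0,"az":0,"jaw":105},{"x":-0.3,"y":0,"z":0.85,"ax":0,"ay":0,"az":0,"jaw":105},{"x":0,"y":0,"z":0.9,"ax":0,"ay":0.4,"az":0,"jaw":105},{"x":0.4,"y":-0.3,"z":0.7,"ax":0,"ay":0.4,"az":0,"jaw":105},{"x":0.8,"y":-0.4,"z":0.2,"ax":0,"ay":0.4,"az":0,"jaw":105},{"x":0.8,"y":-0.4,"z":0,"ax":0,"ay":0.4,"az":0,"jaw":105},{"x":0.8,"y":-0.4,"z":0,"ax":0,"ay":0.4,"az":0,"jaw":105},{"x":0,"y":0,"z":0,"ax":0,"ay":0,"az":0,"jaw":105},{"x":0,"y":0,"z":0,"ax":0,"ay":0,"az":0,"jaw":105}]';python3 shot.py wrist w21; python3 shot.py scene s21; python3 - <<'E'
import cv2
im=cv2.imread('pics/s21.png');cv2.imwrite('pics/s21z.png',cv2.resize(im[120:240,270:430],None,fx=4.6,fy=4.6,interpolation=cv2.INTER_CUBIC))
E
```

```text
time_s: 30.0
tcp_pos: [0.6993, -0.2455, 0.2312]
ee_rot: [[-0.999, -0.017, -0.034], [-0.017, 1.0, 0.01], [0.034, 0.01, -0.999]]
wrist_force: [0.1, 0.3, 0.7]
gripper_width: 0.588
[ 0.6986 -0.245   0.2303] [[-0.9992, -0.0167, -0.0351], [-0.0171, 0.9998, 0.0106], [0.0349, 0.0112, -0.9993]] 0.5905812180760531 [ -7.   34.7  22.8  -0.4 -80.1 -82. ] 30.05
[ 0.6981 -0.2448  0.2315] [[-0.9993, -0.0169, -0.0341], [-0.0173, 0.9998, 0.0104], [0.0339, 0.0109, -0.9994]] 0.5829861207708561 [ -7.   34.6  22.8  -0.4 -80.1 -82. ] 30.1
```

View pics/w21.png

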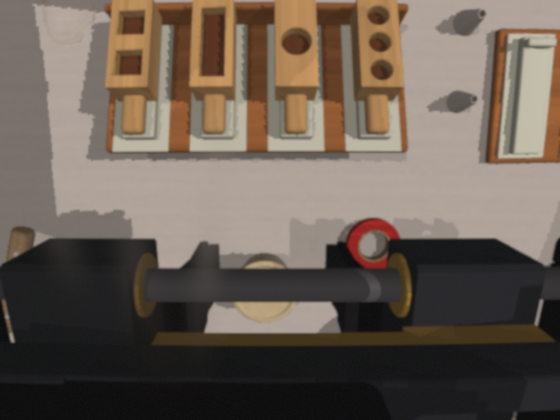

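View pics/s21z.png

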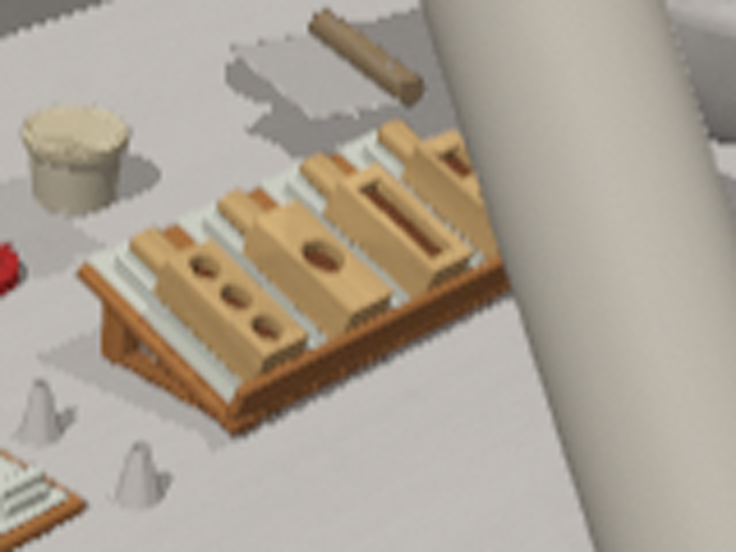

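```bash
python3 -m inch '[{"x":-0.4,"y":-0.1,"z":0.35,"ax":-0.1,"ay":-0.2,"az":0,"jaw":105},{"x":0,"y":0,"z":0,"ax":0,"ay":0,"az":0,"jaw":105},{"x":0,"y":0,"z":0,"ax":0,"ay":0,"az":0,"jaw":105}]';python3 shot.py wrist w22; cat > chk.py <<'E'
import pickle
from h import *
p=pickle.load(open('pics/w22.p','rb'));im=cv2.imread('pics/w22.png')
hsv=cv2.cvtColor(im,cv2.COLOR_BGR2HSV)
m=((hsv[:,:,2]>152)&(hsv[:,:,1]>85)&(hsv[:,:,0]>13)).astype(np.uint8)*255
m[240:]=0; m[:,:90]=0; m[:,430:]=0
cs,_=cv2.findContours(cv2.morphologyEx(m,cv2.MORPH_OPEN,np.ones((3,3))),cv2.RETR_EXTERNAL,cv2.CHAIN_APPROX_NONE)
yaw=np.radians(1.03);a=np.radians(20);org=np.array([.59,-.2621,0])
uy=np.array([-np.sin(yaw),np.cos(yaw),0]);ux=np.array([np.cos(yaw),np.sin(yaw),0]);z=np.array([0,0,1])
n=-np.sin(a)*ux+np.cos(a)*z; up=np.cos(a)*ux+np.sin(a)*z;mid=org+.037*z
for c in sorted(cs,key=lambda c:c[:,0,0].min()):
    if cv2.contourArea(c)<1500: continue
    f=np.zeros_like(m); cv2.drawContours(f,[c],-1,255,-1)
    b=cv2.morphologyEx(f,cv2.MORPH_OPEN,np.ones((27,27)))
    bc=max(cv2.findContours(b,cv2.RETR_EXTERNAL,cv2.CHAIN_APPROX_NONE)[0],key=cv2.contourArea)
    X=onplane(p,bc[:,0,:],mid+n*.038,n)-mid
    q=np.c_[X@up,X@uy].astype(np.float32)*1000
    print(np.round(cv2.minAreaRect(q)[0],1),np.round(cv2.minAreaRect(q)[1],1),round(cv2.minAreaRect(q)[2],2),'s range',q[:,0].min().round(1),q[:,0].max().round(1),bc[:,0].min(0),bc[:,0].max(0))
E
python3 chk.py; python3 stand.py w22 150 160 90 430 2>/dev/null | head -3
```

```text
time_s: 30.48
tcp_pos: [0.6703, -0.2492, 0.2575]
ee_rot: [[-1.0, -0.018, 0.006], [-0.018, 1.0, -0.008], [-0.006, -0.008, -1.0]]
wrist_force: [-0.3, -0.6, -0.5]
gripper_width: 0.586
[ 0.6708 -0.2496  0.2584] [[-0.9998, -0.0184, 0.0075], [-0.0185, 0.9998, -0.0086], [-0.0073, -0.0087, -0.9999]] 0.592806465628871 [ -7.3  29.9  18.    0.4 -77.6 -81.7] 30.525
[ -16.9 -108.9] [36.  82.4] 89.98 s range -58.0 24.3 [128  31] [166 114]
[-16.5 -37.4] [83.  36.2] 0.75 s range -57.8 24.7 [204  30] [243 114]
[-16.8  34.4] [35.4 83.2] 89.96 s range -58.4 24.8 [282  29] [320 114]
[-16.8 107. ] [35.7 82.8] 89.74 s range -58.1 24.5 [360  30] [399 114]
3
[-137.8 -131.1  -77.   -57.9   -6.2   13.1   65.9   83.   136.5  145. ] dirs deg [ 1.41  2.11  0.04  0.01  0.24  0.57 -0.37  1.75  0.57 -0.8 ]
org [ 0.59   -0.2618  0.    ] yaw 0.65 scale 0.993 [ 0.8 -0.5  1.7  0.9  0.6 -0.2  0.7 -2.3 -0.9 -0.4]
```

View pics/w22.png

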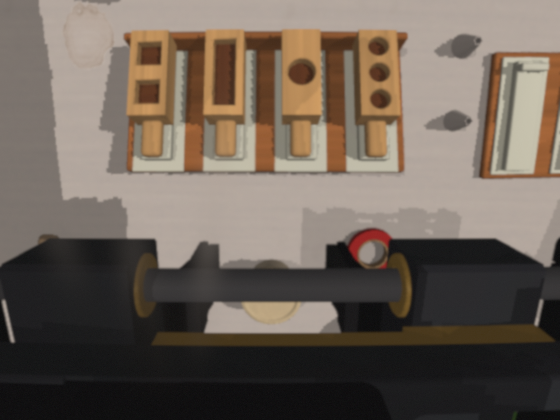

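```bash
python3 -c "
from station import finish_job; print(finish_job())"
```

```text
the job is handed in; nothing more can be done
None
```

All four moulds are on the stand in reverse order and the job is handed in, at about 30.5 s on the robot's clock. From left to right on the stand they are the three-round mould, the one-round, the long-cavity and the two-square. I lowered each at 20°, slid it down until the ledge pushed back at about 5–8 N, then let go.

**Final check from the wrist camera:**
- **Against the ledge:** every lower end measured at 57.8 to 58.4 mm down the slope; the ledge is at 58 mm.
- **Centring and angle:** each mould is within about 1.6 mm of its runner's centre line and turned by less than 1°.
- **Flat and right way round:** the outlines measured 82–83 by 35–36 mm, close to 84 by 36 mm, so they look flat. All are carved side up with the handle up the slope.

The arm was clear of everything when I handed in.

**What disagreed or went less well:**
- **Cameras:** the top and wrist views put the stand about 2 mm apart sideways. I used the wrist view with a 1.3 mm correction taken from the first grasped mould. Measured on that corrected scale, the centring is slightly worse, up to about 2.9 mm.
- **Stand re-check:** repeating the stand measurement in the last picture gave only 3 usable rows, so it adds little.
- **Scene camera:** the arm hid part of the right-hand mould in the last scene picture, so only the wrist view checks its final position.
- **Touchdown force:** the last mould touched down at about 37 N of wrist force, carried through the mould in the fingers and well under the 120 N limit.

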